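Fit sensor clips to the heat rigs

ROBOT

A 6-joint arm with a two-finger parallel gripper is mounted at the origin on the work surface. World frame = base frame: x ahead of the robot, y to its left, z up, the work surface at z = 0. Lengths are in m, angles in degrees, forces in N, time in s.
With the tool pointing down it reaches from about 0.35 to 0.875 m from the base axis. Payload 4.2 kg.
Tool frame: the origin (TCP) lies midway between the tips of the shut fingers; the grasp point (between the pads) lies 19 mm behind it; z points along the fingers, y is the line along which they close (so a half turn about z gives the same grasp; the last joint's range is limited). The gripper opens to 87 mm and grips with 3 to 60 N. Pads are 19 mm wide; open, the fingers measure 117 mm over their backs; the gripper's body (75 mm by 190 mm) begins 51 mm behind the grasp point.
Start: joints at [86.093, 22.042, 0.453, 0, -68.411, -14.817], TCP at [0.201, 0.592, 0.223] pointing down, gripper open.
Joint ranges: [-179.83, 179.83], [-69.29, 118.12], [-61.27, 80.66], [-181.25, 117.63], [-171.15, -9.14], [-177.46, 177.46]. Speed limits (degrees/s): [159.86, 159.86, 180, 180, 180, 180].

INTERFACE

Orientations are given as a 3x3 rotation matrix whose columns are the frame's x, y, z axes.
In Python, from station import * gives the robot as it stands.
- The arm moves only by the tool move_arm, never from a script. Its argument "targets" is text: rows parted by semicolons, each of 4 numbers parted by spaces: the shift along the world's x, y, z in units of 25 mm (1.0 is 25 mm), then the turn about the world's z in units of 5 degrees (1.0 is 5 degrees). In form: tx ty tz spin; .... A call has 1 to 10 rows; each row shifts and turns the commanded pose from where the row before left it; what a row does not reach is not made up. A row lasts 1/12 s, in which the tool goes at most 41.7 mm and 7.16 degrees, less where a joint would pass 70% of its speed; a pose out of reach is approached as far as the arm can. A call is refused whole if a number of a shift passes 1 or a number of a turn 1, either way. A call with a gripper value outside its range is refused whole. "gripper" is the finger opening in mm, from 0 to 87, set as the call begins (left out, the last holds). The fingers move at their own pace and stop on an object; the grip force is fixed at half the most. Time passes only in rows, so rows that do not move let the fingers close. It gives the time, the measured TCP pose, the force, the opening and the grip force at its end, in the units of the state.
- sense(): the state, without advancing time (a new reading comes with each control period).
- capture(name): name is "scene" or "top" or "wrist"; returns a dict with "image" (420x560x3 uint8, blue, green, red), "fx", "fy", "cx", "cy" (pixels), "world_from_camera" (4x4, takes a point from camera to world coordinates); the wrist camera has in their place "hand_eye" (4x4, takes a point from camera to tool coordinates, whose origin is the TCP and whose axes are the flange's). Camera axes: x right, y up, looking along -z (the intrinsics and any distortion apply to the point x, -y, -z); pixel columns grow to the right and rows downward; lengths in m; the calibration is good to about 2 mm. A picture is of the moment at which its call begins: read the wrist's pose just before it. There is no depth.
- finish_job(): hands the job in; it is judged then, once.
The state is a dict: "time_s": time; "joints": joint angles; "joint_velocities": joint speeds; "effort": joint torques, N m; "tcp_pos": TCP position; "ee_rot": TCP orientation; "wrist_force": force on the tool from outside, world axes, zero at the start; "moment": the same for the moment, N m; "gripper_width": opening from 0.0 (shut) to 1.0 (fully open); "gripper_force": force on a finger pad.
Only numpy, scipy, OpenCV 4.12 (cv2) and the standard library are available. Lean on these libraries where they do the work, as an engineer would, in place of code of your own. Each camera call takes 0.05 s, during which the arm holds its last target. There are 200 camera calls.

TASK

Switch the heater supply off, then clip every red sensor clip onto the front edge of a fin of the rig whose lamp is green, and every blue one onto a fin of the rig with the dark lamp: one clip to a fin, level, gripping squarely with the fin well between the jaws, and let go. When all the clips are on, switch the supply fully on again and then press the yellow button on the logger all the way down once to start the recording; leave everything else where it is.

Things in the scene. Friction and masses are not known exactly. Their poses are not given: they have to be found in the camera images.
- red1: red sprung clip, 50 g, 84 long, 22 mm high, lying flat; may be absent. Origin: underside of the hinge pin; z: hinge axis (either way up works); +x: jaws, tips at 38 mm, gap about 2 mm; -x: two handles to -45 mm, splayed in y, 43 mm over the outsides at x = -33 mm. Squeezing them (about 10 N) to 16 mm makes them parallel and opens the jaws to 28 mm; let go, they close with 6 N
- red1_bite (a point): point midway between the jaws of red1, 30 mm ahead of the hinge (8 mm back from the tips), at mid-height
- red2: red sprung clip, 50 g, 84 long, 22 mm high, lying flat; may be absent. Origin: underside of the hinge pin; z: hinge axis (either way up works); +x: jaws, tips at 38 mm, gap about 2 mm; -x: two handles to -45 mm, splayed in y, 43 mm over the outsides at x = -33 mm. Squeezing them (about 10 N) to 16 mm makes them parallel and opens the jaws to 28 mm; let go, they close with 6 N
- red2_bite (a point): point midway between the jaws of red2, 30 mm ahead of the hinge (8 mm back from the tips), at mid-height
- blue1: blue sprung clip, 50 g, 84 long, 22 mm high, lying flat; may be absent. Origin: underside of the hinge pin; z: hinge axis (either way up works); +x: jaws, tips at 38 mm, gap about 2 mm; -x: two handles to -45 mm, splayed in y, 43 mm over the outsides at x = -33 mm. Squeezing them (about 10 N) to 16 mm makes them parallel and opens the jaws to 28 mm; let go, they close with 6 N
- blue1_bite (a point): point midway between the jaws of blue1, 30 mm ahead of the hinge (8 mm back from the tips), at mid-height
- blue2: blue sprung clip, 50 g, 84 long, 22 mm high, lying flat; may be absent. Origin: underside of the hinge pin; z: hinge axis (either way up works); +x: jaws, tips at 38 mm, gap about 2 mm; -x: two handles to -45 mm, splayed in y, 43 mm over the outsides at x = -33 mm. Squeezing them (about 10 N) to 16 mm makes them parallel and opens the jaws to 28 mm; let go, they close with 6 N
- blue2_bite (a point): point midway between the jaws of blue2, 30 mm ahead of the hinge (8 mm back from the tips), at mid-height
- rig_copper: fixed heat rig: blue base (120 x 170 x 30 mm high) with an upright copper plate and two upright copper fins, 4 mm thick, 100 mm apart, standing from z 35 to 110 mm and reaching 20 mm out past the base towards -x. Origin on the table, between the fins in y, x away from the robot, z up
- rig_copper_fin0 (a point): point in the left (+y) copper fin, 10 mm behind its free upright front edge, 75 mm above the table: where the bite point belongs; axes as the rig's (the fin lies in x-z; its edge is 10 mm to -x)
- rig_copper_fin1 (a point): point in the right (-y) copper fin, 10 mm behind its free upright front edge, 75 mm above the table: where the bite point belongs; axes as the rig's (the fin lies in x-z; its edge is 10 mm to -x)
- rig_alu: fixed heat rig: blue base (120 x 170 x 30 mm high) with an upright aluminium plate and two upright aluminium fins, 4 mm thick, 100 mm apart, standing from z 35 to 110 mm and reaching 20 mm out past the base towards -x. Origin on the table, between the fins in y, x away from the robot, z up
- rig_alu_fin0 (a point): point in the left (+y) aluminium fin, 10 mm behind its free upright front edge, 75 mm above the table: where the bite point belongs; axes as the rig's (the fin lies in x-z; its edge is 10 mm to -x)
- rig_alu_fin1 (a point): point in the right (-y) aluminium fin, 10 mm behind its free upright front edge, 75 mm above the table: where the bite point belongs; axes as the rig's (the fin lies in x-z; its edge is 10 mm to -x)
- lamp_green: bright green lamp, 30 mm across, 32 mm high, standing on the base behind the plate of one of the rigs (origin 65 mm in +x from that rig's origin): that rig is the one under test
- lamp_dark: dark lamp of the same size, on the base of the other, reference rig
- power (a joint): power lever on the heater supply: 0 = fully off (leaning to the supply's -x, the robot's side), 1.0 = fully on (leaning to its +x); stays where it is left
- power_tip (a point): centre of the red ball (26 mm wide) on top of the power lever, on a teal box 150 x 112 x 50 mm high at the left or right (the logger is on the other). The lever pivots about its own y axis 60 mm below the ball, 72 mm above the table. The point turns with it: its x axis, made level, is the way the ball is pushed (about 58 mm) to switch on; it is level at joint 0
- log (a joint): round yellow spring button (32 mm across) on the black hand-held data logger (150 x 85 x 35 mm) at the other side of the bench from the supply: 0 = up, 0.006 m = fully down, 5 N
- log_top (a point): centre of the top face of the yellow button, which is pressed straight down
- weight: brass weight, 36 mm across, 25 mm high; bystander, leave alone; origin under its centre
- magnet: red and steel bar magnet, 80 x 15 x 12 mm; bystander, leave alone; origin under its centre
- battery: grey and copper block battery, 48 x 26 x 17 mm; bystander, leave alone; origin under its centre
Things that resemble listed ones, but are neither listed nor needed, are in the scene too. What is shaped like the blue2 but pink or turquoise is not meant.

How it is judged (in metres and radians):
On the way, in this order (a step that is already met when the one before it is completed fails the run):
1. the supply is switched off before any clip work is finished (lever below 0.15) (value of joint power below 0.15 rad), for 0.2 s.
2. with the supply off, every clip present grips a fin of the right rig, one to a fin, and is let go (horizontal distance between each of red1_bite, red2_bite and lamp_green below 0.155 m and (horizontal distance between red1_bite and rig_copper_fin0 below 0.019 m or horizontal distance between red1_bite and rig_copper_fin1 below 0.019 m or horizontal distance between red1_bite and rig_alu_fin0 below 0.019 m or horizontal distance between red1_bite and rig_alu_fin1 below 0.019 m) and height (world z) of red1_bite between 0.04 and 0.11 m and angle between the z axis of each of red1, red2, blue1, blue2 and the z axis of rig_copper, either way round below 0.35 rad and contact force between each of red1, red2, blue1, blue2 and the fingers below 0.3 N and linear speed of each of red1, red2, blue1, blue2 below 0.05 m/s and (horizontal distance between red2_bite and rig_copper_fin0 below 0.019 m or horizontal distance between red2_bite and rig_copper_fin1 below 0.019 m or horizontal distance between red2_bite and rig_alu_fin0 below 0.019 m or horizontal distance between red2_bite and rig_alu_fin1 below 0.019 m) and height (world z) of red2_bite between 0.04 and 0.11 m and horizontal distance between each of blue1_bite, blue2_bite and lamp_dark below 0.155 m and (horizontal distance between blue1_bite and rig_copper_fin0 below 0.019 m or horizontal distance between blue1_bite and rig_copper_fin1 below 0.019 m or horizontal distance between blue1_bite and rig_alu_fin0 below 0.019 m or horizontal distance between blue1_bite and rig_alu_fin1 below 0.019 m) and height (world z) of blue1_bite between 0.04 and 0.11 m and (horizontal distance between blue2_bite and rig_copper_fin0 below 0.019 m or horizontal distance between blue2_bite and rig_copper_fin1 below 0.019 m or horizontal distance between blue2_bite and rig_alu_fin0 below 0.019 m or horizontal distance between blue2_bite and rig_alu_fin1 below 0.019 m) and height (world z) of blue2_bite between 0.04 and 0.11 m and horizontal distance between red1_bite and red2_bite above 0.05 m and horizontal distance between blue1_bite and blue2_bite above 0.05 m and value of joint power below 0.2 rad), for 0.3 s.
3. the supply is switched on again (lever above 0.85) (value of joint power above 0.85 rad), for 0.2 s.
4. with the supply on, the logger's button is pressed (more than 4 mm down) (value of joint log above 0.004 m and value of joint power above 0.85 rad), for 0.05 s.
At the end, for the whole second after the job is handed in: Each red clip present on a fin of the green-lamp rig, each blue on one of the dark-lamp rig: bite point within 19 mm horizontally of the fin point and 40 to 110 mm above the table, hinge axis within 0.35 rad of upright, clips over 50 mm apart, released, at rest; lever above 0.85 (horizontal distance between each of red1_bite, red2_bite and lamp_green below 0.155 m and (horizontal distance between red1_bite and rig_copper_fin0 below 0.019 m or horizontal distance between red1_bite and rig_copper_fin1 below 0.019 m or horizontal distance between red1_bite and rig_alu_fin0 below 0.019 m or horizontal distance between red1_bite and rig_alu_fin1 below 0.019 m) and height (world z) of red1_bite between 0.04 and 0.11 m and angle between the z axis of each of red1, red2, blue1, blue2 and the z axis of rig_copper, either way round below 0.35 rad and contact force between each of red1, red2, blue1, blue2 and the fingers below 0.3 N and linear speed of each of red1, red2, blue1, blue2 below 0.05 m/s and (horizontal distance between red2_bite and rig_copper_fin0 below 0.019 m or horizontal distance between red2_bite and rig_copper_fin1 below 0.019 m or horizontal distance between red2_bite and rig_alu_fin0 below 0.019 m or horizontal distance between red2_bite and rig_alu_fin1 below 0.019 m) and height (world z) of red2_bite between 0.04 and 0.11 m and horizontal distance between each of blue1_bite, blue2_bite and lamp_dark below 0.155 m and (horizontal distance between blue1_bite and rig_copper_fin0 below 0.019 m or horizontal distance between blue1_bite and rig_copper_fin1 below 0.019 m or horizontal distance between blue1_bite and rig_alu_fin0 below 0.019 m or horizontal distance between blue1_bite and rig_alu_fin1 below 0.019 m) and height (world z) of blue1_bite between 0.04 and 0.11 m and (horizontal distance between blue2_bite and rig_copper_fin0 below 0.019 m or horizontal distance between blue2_bite and rig_copper_fin1 below 0.019 m or horizontal distance between blue2_bite and rig_alu_fin0 below 0.019 m or horizontal distance between blue2_bite and rig_alu_fin1 below 0.019 m) and height (world z) of blue2_bite between 0.04 and 0.11 m and horizontal distance between red1_bite and red2_bite above 0.05 m and horizontal distance between blue1_bite and blue2_bite above 0.05 m and value of joint power above 0.85 rad); the robot touches nothing.
It fails at once if a bystander (weight, magnet or battery) is moved more than 4 cm (distance of any of weight, magnet, battery from where it was at the start of the episode above 0.04 m).
Of red1, red2, blue1, blue2 only 3 to 4 are there at a start; the rules pass over those that are not, and their reading is None.
At some moment in a run one of red1, red2, blue1, blue2 may be knocked a few centimetres aside while the robot is not near it.
Once in a run the grip may slacken for a moment while it holds something.
It also fails if it takes over 210 s, if anything falls off the work surface, if the arm or the gripper's body presses on something with over 40 N, if the wrist force passes 120 N, or if a joint passes its speed limit or range.

## Working session

There is one attempt and no reset: what is moved stays moved. The work goes in short steps, Python scripts to look and compute and a tool call to move; the robot and the scene stay as the last step left them, time stands still between calls to the robot, and variables do not carry over. Pictures are saved under pics/ and viewed, at most 14 in all, crops included, and the job is handed in when it is done.

Besides the shell and the picture viewer there is one more tool, called after "Request:" by a JSON object that holds its "op" and its "data", one argument or row to a line. move_arm: Moves the arm, as the interface text tells. Its arguments: {"type":"object","properties":{"targets":{"type":"string"},"gripper":{"type":"number"}},"required":["targets"]}

```bash
mkdir -p pics; ls; cat > h.py <<'E'
from station import *
import numpy as np, cv2
def cap(n,f=None):
    s=sense(); c=capture(n)
    if n=='wrist':
        T=np.eye(4);T[:3,:3]=np.array(s['ee_rot']);T[:3,3]=s['tcp_pos'];c['W']=T@np.array(c['hand_eye'])
    else: c['W']=np.array(c['world_from_camera'])
    if f: cv2.imwrite('pics/'+f,c['image'])
    return c
def ray(c,u,v):
    d=np.array([(u-c['cx'])/c['fx'],-(v-c['cy'])/c['fy'],-1.]);return c['W'][:3,3],c['W'][:3,:3]@d
def onz(c,u,v,z):
    o,d=ray(c,u,v);return o+d*(z-o[2])/d[2]
def proj(c,p):
    q=np.linalg.inv(c['W'])@np.append(p,1);return c['cx']+c['fx']*q[0]/-q[2],c['cy']-c['fy']*q[1]/-q[2]
E
python3 - <<'E'
from h import *
for n in('scene','top','wrist'):
    c=cap(n,n+'0.png');print(n,[k for k in c],c['fx'],c['cx'],c['cy'],c['W'].round(3).tolist())
s=sense();print(s['time_s'],np.round(s['ee_rot'],3).tolist(),s['tcp_pos'])
E
```

```text
pics
scene ['image', 'fx', 'fy', 'cx', 'cy', 'world_from_camera', 'W'] 495.5410434005702 283.32096376068654 208.65799245543022 [[0.363, -0.515, 0.776, 1.496], [0.932, 0.214, -0.294, -0.359], [-0.015, 0.83, 0.558, 0.759], [0.0, 0.0, 0.0, 1.0]]
top ['image', 'fx', 'fy', 'cx', 'cy', 'world_from_camera', 'W'] 508.3914758658643 272.8256871912943 211.15939105721816 [[-0.002, 0.997, -0.076, 0.444], [-1.0, -0.001, 0.018, 0.009], [0.018, 0.076, 0.997, 1.54], [0.0, 0.0, 0.0, 1.0]]
wrist ['image', 'fx', 'fy', 'cx', 'cy', 'hand_eye', 'W'] 327.9722797198426 275.2076836457659 210.26129372671284 [[-0.321, 0.902, 0.288, 0.279], [-0.947, -0.307, -0.096, 0.564], [0.002, -0.304, 0.953, 0.384], [0.0, 0.0, 0.0, 1.0]]
0.15 [[0.947, -0.321, -0.0], [-0.321, -0.947, -0.002], [0.0, 0.002, -1.0]] [0.20047316 0.59149993 0.22173582]
```

View pics/top0.png

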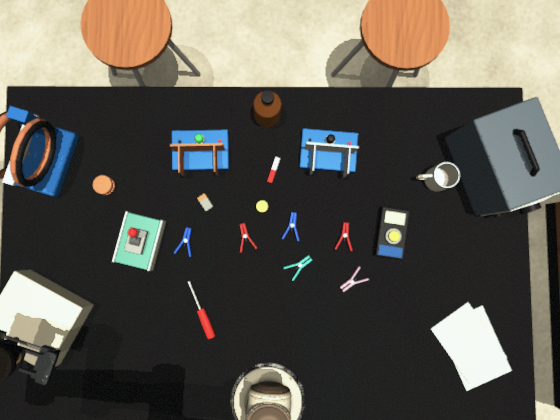

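View pics/scene0.png

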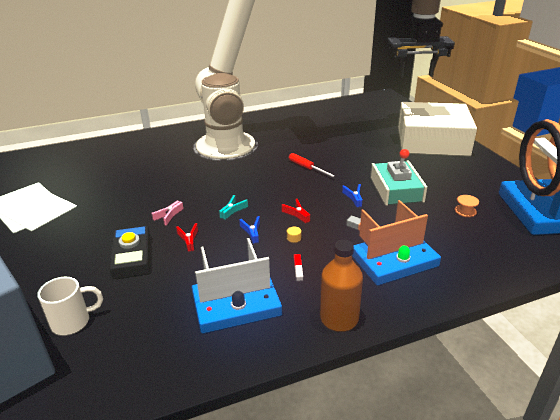

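```bash
python3 - <<'E'
from h import *
c=cap('top'); im=c['image']
hsv=cv2.cvtColor(im,cv2.COLOR_BGR2HSV)
H,S,V=cv2.split(hsv)
red=((H<6)|(H>174))&(S>150)&(V>90); blue=(H>105)&(H<128)&(S>120)&(V>90)
for nm,m in(('red',red),('blue',blue)):
    m=cv2.morphologyEx(m.astype(np.uint8),cv2.MORPH_CLOSE,np.ones((3,3)))
    n,l,st,ce=cv2.connectedComponentsWithStats(m)
    for i in range(1,n):
        if 60<st[i,4]<500 and 150<ce[i][0]<380 and 190<ce[i][1]<300:
            ys,xs=np.nonzero(l==i)
            P=np.array([onz(c,u,v,.018)[:2] for u,v in zip(xs,ys)])
            mu=P.mean(0);w,E=np.linalg.eigh(np.cov((P-mu).T));a=E[:,1];a=a*np.sign(a[0])
            t=(P-mu)@a; b=(P-mu)@E[:,0]
            print(nm,ce[i].round(1),st[i,4],mu.round(4),'yaw',np.degrees(np.arctan2(a[1],a[0])).round(1),'ext',t.min().round(3),t.max().round(3),'spread lo/hi',np.ptp(b[t<-.01]).round(3),np.ptp(b[t>.01]).round(3), 'origin from tips',(mu+a*(t.max()-.038)).round(4))
for nm,(u,v) in dict(ball=(133,232),box=(138,241),log=(394,236),cuF=(200,150),green=(199,139),dark=(331,138)).items(): print(nm,onz(c,u,v,{'ball':.125,'box':.05,'log':.045}.get(nm,.06)).round(3))
cr=cv2.resize(im[120:300,110:420],None,fx=2.58,fy=2.58,interpolation=cv2.INTER_CUBIC);cv2.imwrite('pics/topcrop.png',cr)
E
```

```text
red [244.8 236.2] 160 [0.4851 0.0655] yaw 12.9 ext -0.043 0.041 spread lo/hi 0.05 0.02 origin from tips [0.4881 0.0662]
red [344.4 235.8] 166 [ 0.486  -0.2328] yaw -6.8 ext -0.043 0.042 spread lo/hi 0.054 0.02 origin from tips [ 0.49   -0.2333]
blue [291.9 225.6] 166 [ 0.5167 -0.0755] yaw -7.6 ext -0.044 0.042 spread lo/hi 0.052 0.02 origin from tips [ 0.5204 -0.076 ]
blue [185.1 241. ] 176 [0.4712 0.2433] yaw -12.1 ext -0.042 0.042 spread lo/hi 0.053 0.02 origin from tips [0.4756 0.2423]
ball [0.494 0.371 0.125]
box [0.471 0.375 0.05 ]
log [ 0.484 -0.375  0.045]
cuF [0.737 0.196 0.06 ]
green [0.77  0.199 0.06 ]
dark [ 0.774 -0.19   0.06 ]
```

View pics/topcrop.png

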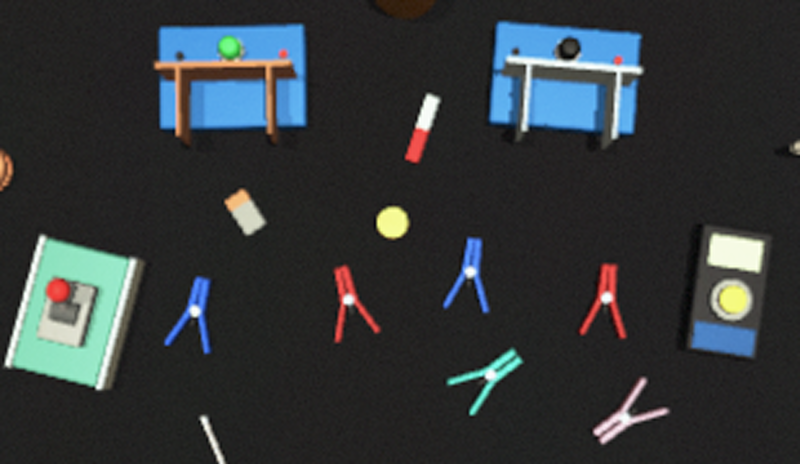

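```bash
python3 - <<'E'
from h import *
t=cap('top');s=cap('scene')
def blob(c,box,hue):
    x0,y0,x1,y1=box;hs=cv2.cvtColor(c['image'],cv2.COLOR_BGR2HSV)[y0:y1,x0:x1].astype(int)
    H,S,V=hs[...,0],hs[...,1],hs[...,2]
    m=(S>130)&(V>70)&((np.minimum(abs(H-hue),180-abs(H-hue)))<8)
    ys,xs=np.nonzero(m);return xs.mean()+x0,ys.mean()+y0,len(xs)
def tri(a,b,pa,pb):
    o1,d1=ray(a,*pa);o2,d2=ray(b,*pb);d1/=np.linalg.norm(d1);d2/=np.linalg.norm(d2)
    k=np.linalg.lstsq(np.c_[d1,-d2],o2-o1,rcond=None)[0];p,q=o1+k[0]*d1,o2+k[1]*d2;return (p+q)/2,np.linalg.norm(p-q)
for nm,tb,sb,h in(('ball',(120,222,146,242),(395,146,415,164),0),('button',(384,226,404,246),(116,230,142,246),28),('green',(190,130,208,146),(395,242,413,264),60)):
    a=blob(t,tb,h);b=blob(s,sb,h);p,e=tri(t,s,a[:2],b[:2]);print(nm,np.round(a,1),np.round(b,1),p.round(4),'gap',round(e,4))
hs=cv2.cvtColor(t['image'],cv2.COLOR_BGR2HSV)
for nm,(x0,y0,x1,y1),lo,hi,z in(('teal',(105,200,170,275),(70,80,60),(95,255,255),.05),('baseCu',(165,120,235,180),(100,120,60),(125,255,255),.03),('baseAl',(295,120,365,180),(100,120,60),(125,255,255),.03),('wood',(0,0,1,1),(0,0,0),(1,1,1),0)):
    if nm=='wood':continue
    m=cv2.inRange(hs[y0:y1,x0:x1],lo,hi);ys,xs=np.nonzero(m)
    P=np.array([onz(t,u+x0,v+y0,z)[:2] for u,v in zip(xs,ys)],np.float32)
    r=cv2.minAreaRect(P);print(nm,np.round(r[0],4),np.round(r[1],4),round(r[2],1))
E
```

```text
ball [132.2 232.1  65. ] [403.8 153.1  74. ] [0.4938 0.3719 0.1291] gap 0.0003
button [391.2 235.5  16. ] [128.  237.3 115. ] [ 0.4852 -0.3688  0.051 ] gap 0.0065
green [198.6 138.   49. ] [403.3 252.3  45. ] [0.7755 0.2018 0.0474] gap 0.001
teal [0.4725 0.3778] [0.0962 0.1516] 75.9
baseCu [0.7456 0.2009] [0.1225 0.1718] 1.3
baseAl [ 0.745  -0.1866] [0.172  0.1224] 85.1
```

Request:
{"op": "move_arm", "data": {
  "targets": "1 -0.7 0 0.3; 1 -0.7 0 0.3; 1 -0.7 0 0.3; 1 -0.7 0 0; 1 -0.7 0 0; 1 -0.7 0 0; 1 -0.7 0 0; 1 -0.7 0 0; 1 -0.7 0 0; 1 -0.7 0 0",
  "gripper": 0
}}

```text
time_s: 1.13
tcp_pos: [0.4516, 0.4159, 0.2226]
ee_rot: [[0.969, -0.246, -0.0], [-0.246, -0.969, 0.0], [-0.0, -0.0, -1.0]]
wrist_force: [0.8, -0.1, 0.1]
gripper_width: 0.325
gripper_force: 0.0
```

Request:
{"op": "move_arm", "data": {
  "targets": "1 -0.7 0 0; 1 -0.7 0 0; 1 -0.7 0 0; 0.1 0 -0.5 0; 0 0 -1 0; 0 0 0 0; 0 0 0 0; 0 0 0 0"
}}

```text
time_s: 1.8
tcp_pos: [0.5284, 0.3649, 0.186]
ee_rot: [[0.97, -0.245, 0.001], [-0.245, -0.97, 0.0], [0.001, -0.001, -1.0]]
wrist_force: [-0.2, 0.1, 1.1]
gripper_width: 0.005
gripper_force: 0.0
```

```bash
python3 - <<'E'
from h import *
c=cap('wrist','w1.png');s=sense();R=np.array(s['ee_rot']);print(s['tcp_pos'],np.degrees(np.arctan2(R[1,0],R[0,0])),s['gripper_width'],s['time_s'])
print(proj(c,[.4938,.3719,.129]))
t=cap('top')
for p in [(.6645,.2491),(.6668,.1491),(.6695,-.1299),(.661,-.2295)]:
    print(np.round(proj(t,[*p,.11]),1),end=' ')
E
```

```text
[0.52851971 0.36520899 0.18660881] -14.166098470423991 0.000620282191671663 1.85
(np.float64(276.9874298582275), np.float64(272.8632423443063))
[178.8 172. ] [214.2 171.2] [312.5 170.3] [347.5 173.3]
```

View pics/w1.png

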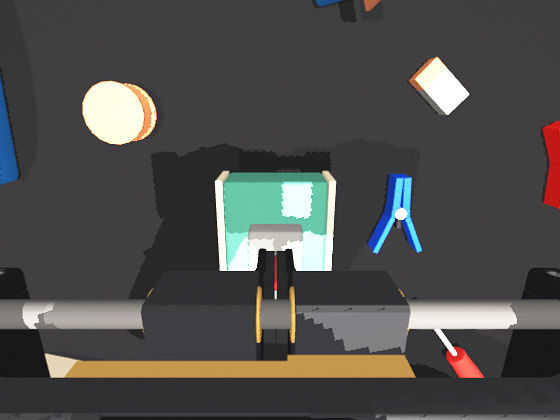

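Request:
{"op": "move_arm", "data": {
  "targets": "0 0 -1 0; 0 0 -1 0; 0 0 -0.9 0; -0.3 0.08 0 0; -0.4 0.1 0 0; -0.4 0.1 0 0; -0.4 0.1 0 0; -0.4 0.1 0 0; -0.4 0.1 0 0; -0.3 0.08 0 0"
}}

```text
time_s: 2.73
tcp_pos: [0.465, 0.3813, 0.1139]
ee_rot: [[0.97, -0.243, 0.007], [-0.243, -0.97, 0.001], [0.007, -0.003, -1.0]]
wrist_force: [34.3, -13.3, -13.9]
gripper_width: 0.007
gripper_force: 17.5
```

Request:
{"op": "move_arm", "data": {
  "targets": "-0.2 0.05 0 0; 0 0 0 0; 0 0 0 0"
}}

```text
time_s: 2.98
tcp_pos: [0.4652, 0.3812, 0.1139]
ee_rot: [[0.97, -0.244, 0.013], [-0.244, -0.97, 0.001], [0.012, -0.004, -1.0]]
wrist_force: [27.3, -8.9, -8.5]
gripper_width: 0.005
gripper_force: 13.8
```

```bash
python3 - <<'E'
from h import *
s=sense();print(s['tcp_pos'],s['wrist_force'])
c=cap('scene');hs=cv2.cvtColor(c['image'],cv2.COLOR_BGR2HSV)[140:180,380:430]
m=cv2.inRange(hs,(0,130,70),(8,255,255));ys,xs=np.nonzero(m);print(len(xs),xs.mean()+380,ys.mean()+140, 'on',proj(c,[.494,.372,.129]),'off',proj(c,[.438,.386,.127]))
cv2.imwrite('pics/s2.png',cv2.resize(c['image'][110:220,330:470],None,fx=3,fy=3))
E
```

```text
[0.46522672 0.38116923 0.11393256] [27.32256516 -8.881119   -8.47071374]
20 395.15 145.8 on (np.float64(403.94580576719557), np.float64(153.1232779137419)) off (np.float64(397.14242138110944), np.float64(144.3138302041429))
```

Request:
{"op": "move_arm", "data": {
  "targets": "0.8 -0.2 0 0; 0 0 1 0; 0 0 1 0; 0 -0.5 1 0; 0 -1 1 0; 0 -1 0 0; 0 -1 0 0; 0 0 0 0; 0 0 0 0",
  "gripper": 80
}}

```text
time_s: 3.78
tcp_pos: [0.4773, 0.289, 0.2131]
ee_rot: [[0.969, -0.247, -0.0], [-0.247, -0.969, 0.001], [-0.0, -0.001, -1.0]]
wrist_force: [0.2, -0.4, -0.6]
gripper_width: 0.607
gripper_force: 0.0
```

```bash
cat >> h.py <<'E'
def clips(c,zz=.018,zp=.022):
    """clips lying on table: (colour, hinge from white pin at zp, yaw by pca)"""
    hs=cv2.cvtColor(c['image'],cv2.COLOR_BGR2HSV);H,S,V=cv2.split(hs);out=[]
    for nm,m in(('red',((H<6)|(H>174))&(S>150)&(V>70)),('blue',(H>105)&(H<128)&(S>120)&(V>70))):
        m=cv2.morphologyEx(m.astype(np.uint8),cv2.MORPH_CLOSE,np.ones((5,5)))
        n,l,st,ce=cv2.connectedComponentsWithStats(m)
        for i in range(1,n):
            if st[i,4]<60: continue
            ys,xs=np.nonzero(l==i);k=max(1,len(xs)//1500)
            P=np.array([onz(c,u,v,zz)[:2] for u,v in zip(xs[::k],ys[::k])])
            mu=P.mean(0);w,E=np.linalg.eigh(np.cov((P-mu).T));a=E[:,1]*np.sign(E[0,1]);t=(P-mu)@a
            L=np.ptp(t)
            if not .065<L<.1: continue
            out.append((nm,ce[i].round(0),mu.round(4),round(float(np.degrees(np.arctan2(a[1],a[0]))),1),round(float(L),3),(mu+a*(t.max()-.038)).round(4)))
    return out
def st():
    s=sense();R=np.array(s['ee_rot']);print('t',round(s['time_s'],2),'tcp',np.round(s['tcp_pos'],4),'yaw',round(float(np.degrees(np.arctan2(R[1,0],R[0,0]))),1),'w',round(s['gripper_width']*87,1),'F',np.round(s['wrist_force'],1),'gf',s['gripper_force'])
E
python3 - <<'E'
from h import *
st();c=cap('scene');hs=cv2.cvtColor(c['image'],cv2.COLOR_BGR2HSV)[130:180,380:430]
m=cv2.inRange(hs,(0,130,70),(8,255,255));ys,xs=np.nonzero(m);print(len(xs),xs.mean()+380,ys.mean()+130)
for n in('top','wrist'):
    for r in clips(cap(n,n+'3.png')): print(n,r)
E
```

```text
t 3.78 tcp [0.4773 0.289  0.2131] yaw -14.3 w 52.8 F [ 0.2 -0.4 -0.6] gf 0.0
64 397.890625 145.59375
top ('red', array([245., 236.]), array([0.4846, 0.0654]), 13.1, 0.084, array([0.4875, 0.066 ]))
top ('red', array([344., 236.]), array([ 0.486 , -0.2326]), -7.7, 0.085, array([ 0.4905, -0.2332]))
top ('red', array([206., 323.]), array([0.2288, 0.1801]), 23.0, 0.092, array([0.2368, 0.1835]))
top ('blue', array([292., 226.]), array([ 0.5157, -0.0752]), -7.5, 0.086, array([ 0.5208, -0.0759]))
top ('blue', array([188., 241.]), array([0.4706, 0.2333]), 3.3, 0.087, array([0.4752, 0.2335]))
top ('blue', array([390., 251.]), array([ 0.4404, -0.3693]), 81.7, 0.071, array([ 0.44  , -0.3716]))
wrist ('red', array([475., 129.]), array([0.4832, 0.0702]), 13.4, 0.089, array([0.4892, 0.0716]))
wrist ('blue', array([316., 180.]), array([0.4706, 0.2457]), -14.7, 0.087, array([0.4759, 0.2443]))
```

View pics/wrist3.png

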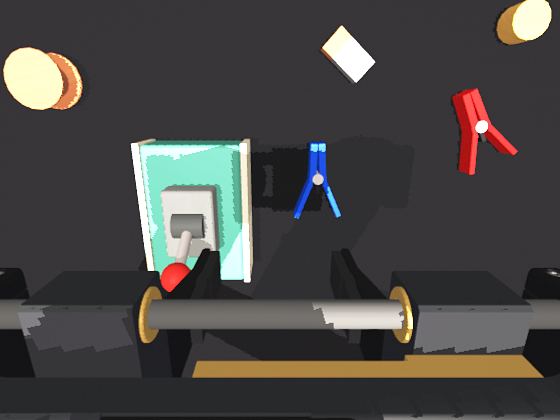

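```bash
cat >> h.py <<'E'
def tri(a,b,pa,pb):
    o1,d1=ray(a,*pa);o2,d2=ray(b,*pb);d1/=np.linalg.norm(d1);d2/=np.linalg.norm(d2)
    k=np.linalg.lstsq(np.c_[d1,-d2],o2-o1,rcond=None)[0];p,q=o1+k[0]*d1,o2+k[1]*d2;return (p+q)/2,np.linalg.norm(p-q)
def pin(c,u,v,r=10,z=.022):
    "white hinge pin near u,v"
    u,v=int(u),int(v);h=cv2.cvtColor(c['image'],cv2.COLOR_BGR2HSV)[v-r:v+r,u-r:u+r]
    m=(h[...,1]<70)&(h[...,2]>140);ys,xs=np.nonzero(m)
    return (onz(c,xs.mean()+u-r,ys.mean()+v-r,z).round(4),len(xs)) if len(xs) else None
E
python3 - <<'E'
from h import *
st();w=cap('wrist');s=cap('scene');print(tri(w,s,(176,277),(397.9,145.6)))
print(pin(w,318,180),pin(w,481,127))
E
```

```text
t 3.93 tcp [0.4778 0.2905 0.2124] yaw -14.2 w 64.7 F [-0.1  0.1  0.5] gf 0.0
(array([0.44467758, 0.38488629, 0.12634165]), np.float64(0.0008931352524888694))
(array([0.4732, 0.2433, 0.022 ]), 99) (array([0.4857, 0.0662, 0.022 ]), 127)
```

```bash
python3 - <<'E'
from h import *
w=cap('wrist');
for p in((187,225),(168,225),(206,225)):print(onz(w,*p,.080))
for i in ((480,360),):pass
cv2.imwrite('pics/lev.png',cv2.resize(w['image'][130:300,120:270],None,fx=3.5,fy=3.5,interpolation=cv2.INTER_CUBIC))
E
```

```text
[0.47401885 0.37796542 0.08      ]
[0.47846192 0.39555326 0.08      ]
[0.46957565 0.36037706 0.08      ]
```

View pics/lev.png

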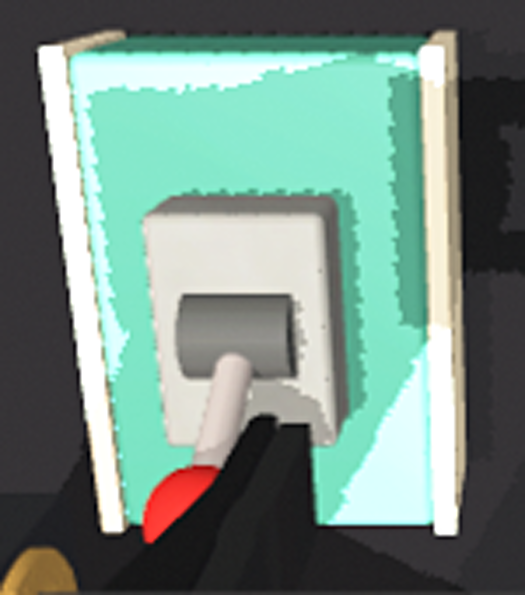

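Request:
{"op": "move_arm", "data": {
  "targets": "-0.7 -0.8 0 0; -0.7 -0.8 -0.5 0; 0 0 -1 0; 0 0 -1 0; 0 0 -1 0; 0 0 -1 0; 0 0 -1 0; 0 0 -1 0; 0 0 -0.8 0; 0 0 0 0",
  "gripper": 66
}}

```text
time_s: 4.92
tcp_pos: [0.4408, 0.2479, 0.0261]
ee_rot: [[0.969, -0.246, -0.007], [-0.246, -0.969, -0.006], [-0.005, 0.008, -1.0]]
wrist_force: [-0.3, -1.2, -0.4]
gripper_width: 0.759
gripper_force: 0.0
```

```bash
python3 - <<'E'
from h import *
st();c=cap('wrist','w5.png')
for r in clips(c): print(r)
E
```

```text
t 4.92 tcp [0.4408 0.2479 0.0261] yaw -14.2 w 66.1 F [-0.3 -1.2 -0.4] gf 0.0
('blue', array([248., 217.]), array([0.4678, 0.2561]), -28.9, 0.091, array([0.4786, 0.2501]))
```

View pics/w5.png

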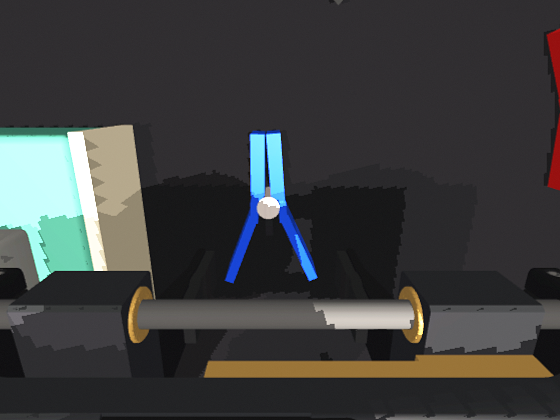

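Request:
{"op": "move_arm", "data": {
  "targets": "0 0.1 -0.8 0; 0 0 0 0; 0 0 0 0"
}}

```text
time_s: 5.22
tcp_pos: [0.4433, 0.2526, 0.0107]
ee_rot: [[0.97, -0.245, 0.0], [-0.245, -0.97, -0.0], [0.0, 0.0, -1.0]]
wrist_force: [0.2, 0.1, 0.6]
gripper_width: 0.758
gripper_force: 0.0
```

Request:
{"op": "move_arm", "data": {
  "targets": "0 0 0 0; 0 0 0 0; 0 0 0 0; 0 0 0 0; 0 0 0 0; 0 0 0 0; 0 0 0 0; 0 0 0 0; 0 0 0 0; 0 0 0 0",
  "gripper": 15
}}

```text
time_s: 6.05
tcp_pos: [0.4439, 0.2527, 0.0111]
ee_rot: [[0.97, -0.245, 0.002], [-0.245, -0.97, 0.001], [0.001, -0.002, -1.0]]
wrist_force: [0.5, -0.0, 6.7]
gripper_width: 0.192
gripper_force: 8.5
```

```bash
python3 - <<'E'
from h import *
st();c=cap('wrist','w6.png')
E
```

```text
t 6.05 tcp [0.4439 0.2527 0.0111] yaw -14.2 w 16.7 F [ 0.5 -0.   6.7] gf 8.536329567432404
```

View pics/w6.png

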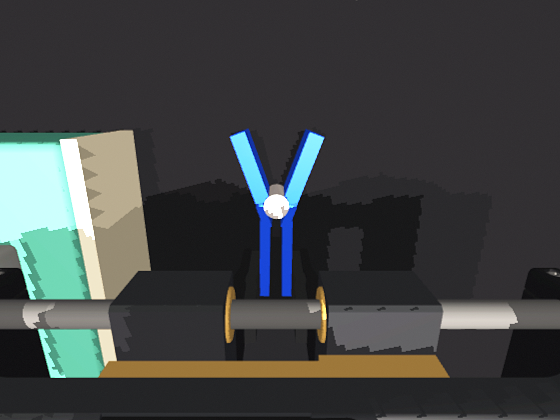

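Request:
{"op": "move_arm", "data": {
  "targets": "0 0 0 0; 0 0 0.4 0; 0 0 0.8 0; 0 0 0.8 0; 0 0 1 0; 0 0 1 0; 0.3 -0.5 1 0; 0.3 -0.8 0 0.3; 0.3 -0.8 0 0.3; 0.3 -0.8 0 0.3",
  "gripper": 12
}}

```text
time_s: 6.93
tcp_pos: [0.4731, 0.179, 0.136]
ee_rot: [[0.986, -0.167, 0.001], [-0.167, -0.986, 0.001], [0.001, -0.001, -1.0]]
wrist_force: [0.3, 0.3, -1.7]
gripper_width: 0.165
gripper_force: 30.0
```

Request:
{"op": "move_arm", "data": {
  "targets": "0.3 -0.9 0 0.3; 0.3 -0.9 0 0.3; 0.3 -0.9 0 0.3; 0.3 -0.9 0 0; 0.3 -0.9 0 0; 0.3 -0.9 0 0; 0.3 -0.9 0 0; 0.3 -0.9 0 0; 0.3 -0.9 0 0; 0.3 -0.9 0 0"
}}

```text
time_s: 7.77
tcp_pos: [0.5479, -0.0466, 0.1353]
ee_rot: [[0.996, -0.091, -0.0], [-0.091, -0.996, 0.0], [-0.0, -0.0, -1.0]]
wrist_force: [-0.2, 0.4, 0.1]
gripper_width: 0.166
gripper_force: 30.0
```

Request:
{"op": "move_arm", "data": {
  "targets": "0.3 -0.9 0 0; 0.3 -0.9 0 0; 0.2 -0.9 0 0; 0 -0.5 0 0; 0 0 0 0; 0 0 0 0"
}}

```text
time_s: 8.27
tcp_pos: [0.5674, -0.1257, 0.1349]
ee_rot: [[0.996, -0.093, -0.001], [-0.093, -0.996, 0.0], [-0.001, -0.0, -1.0]]
wrist_force: [0.8, 0.4, -0.3]
gripper_width: 0.166
gripper_force: 30.0
```

```bash
python3 - <<'E'
from h import *
st();c=cap('wrist','w7.png')
E
```

```text
t 8.27 tcp [ 0.5674 -0.1257  0.1349] yaw -5.3 w 14.4 F [ 0.8  0.4 -0.3] gf 29.967779517173767
```

View pics/w7.png

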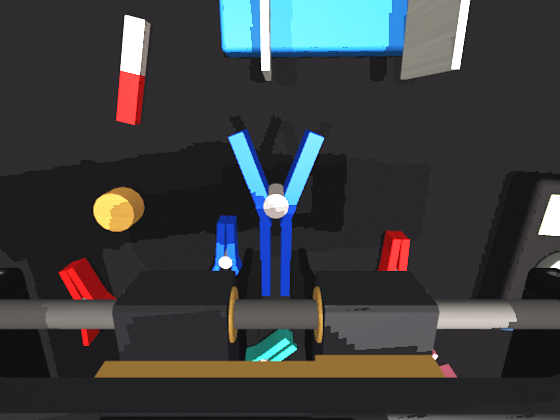

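```bash
python3 - <<'E'
from h import *
c=cap('wrist');st()
for p in((.6695,-.1299),(.661,-.2295)):
  print([np.round(proj(c,[*p,z]),1) for z in(.11,.035)])
for uv in((266,68),(266,80),(457,67)): print(uv,onz(c,*uv,.11).round(4),onz(c,*uv,.035).round(4))
tz=sense()['tcp_pos'][2]
print('pin',pin(c,276,206,14,tz+.011)); print('tips', onz(c,239,133,tz+.011),onz(c,315,133,tz+.011))
print('B pin',pin(c,225,263,9))
h=c['image'][40:100:4,255:280,1];print(h)
E
```

```text
t 8.37 tcp [ 0.5677 -0.1247  0.1351] yaw -5.2 w 14.8 F [-0.   0.7 -0. ] gf 29.967883229255676
[array([266.1,  68.7]), array([268.8,  79.5])]
[array([456.4,  67.3]), array([403.3,  78.5])]
(266, 68) [ 0.6698 -0.1299  0.11  ] [ 0.6775 -0.1286  0.035 ]
(266, 80) [ 0.664  -0.1293  0.11  ] [ 0.6693 -0.1278  0.035 ]
(457, 67) [ 0.6611 -0.2298  0.11  ] [ 0.6653 -0.2686  0.035 ]
pin (array([ 0.6052, -0.129 ,  0.1461]), 498)
tips [ 0.64047956 -0.11572257  0.1461497 ] [ 0.63735745 -0.14969292  0.1461497 ]
B pin (array([ 0.5173, -0.0745,  0.022 ]), 140)
[[162 160 161 160 161 160 153 255 255 255 255 255 255 255 255 255 158 222
  235 233 234 234 233 233 233]
 [162 161 159 161 161 158 153 255 255 255 255 255 255 255 255 255 159 223
  236 234 234 234 234 234 233]
 [130 131 129 129 130 128 119 255 255 255 255 255 255 255 255 255 147 185
  199 198 198 198 198 198 198]
 [ 68  69  68  68  69  66  54 255 255 255 255 255 255 255 255 255 123  69
   84  86  86  85  83  85  85]
 [ 53  52  53  53  53  50  36 241 255 255 255 255 255 255 255 255 126  64
   52  52  54  53  53  52  52]
 [ 29  28  28  27  27  25 
[... 324 characters left out ...]
57 114 118 119 121 121 120 128 133  81
   40  45  42  38  40  39  39]
 [ 27  26  27  27  27  27  27  26  24  38  89 130 126 125 125 127 125  81
   41  45  42  38  39  39  40]
 [ 30  27  27  27  29  26  28  29  26  27  24  61 118 116 116 117 108  69
   41  43  45  42  40  41  40]
 [ 44  45  44  45  44  44  44  44  45  46  44  44  44  44  45  44  46  44
   45  43  44  44  45  43  40]
 [ 44  45  45  44  45  44  44  45  43  44  45  45  44  44  45  44  45  44
   44  45  45  44  45  44  44]
 [ 44  44  44  45  45  45  44  45  44  46  45  43  44  45  44  43  43  44
   45  44  44  44  43  45  45]
 [ 44  46  44  43  44  45  45  44  43  44  45  44  45  45  44  45  44  44
   44  46  44  45  44  44  45]]
```

Request:
{"op": "move_arm", "data": {
  "targets": "0 0 -0.8 0; 0 0 -0.8 0; 0 0 -0.8 0; 0 0 0 0; 0.4 0.05 0 0; 0.4 0 0 0; 0.4 0 0 0; 0.4 0 0 0; 0.2 0 0 0; 0 0 0 0"
}}

```text
time_s: 9.2
tcp_pos: [0.6155, -0.1236, 0.0765]
ee_rot: [[0.996, -0.09, 0.004], [-0.09, -0.996, -0.0], [0.004, -0.0, -1.0]]
wrist_force: [0.0, -0.9, -0.4]
gripper_width: 0.169
gripper_force: 30.0
```

```bash
python3 - <<'E'
from h import *
st();c=cap('wrist','w8.png')
E
```

```text
t 9.2 tcp [ 0.6155 -0.1236  0.0765] yaw -5.2 w 14.7 F [ 0.  -0.9 -0.4] gf 29.96771603822708
```

View pics/w8.png

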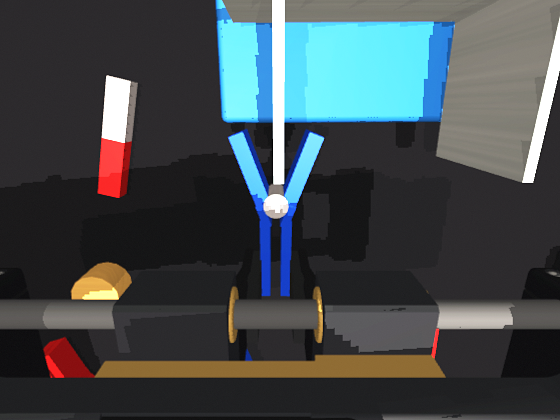

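Request:
{"op": "move_arm", "data": {
  "targets": "0 0 0 0; 0 0 0 0; 0 0 0 0; 0 0 0 0; 0 0 0 0; 0 0 0 0; 0 0 0 0; 0 0 0 0; 0 0 0 0; 0 0 0 0",
  "gripper": 64
}}

```text
time_s: 10.08
tcp_pos: [0.6131, -0.1241, 0.0751]
ee_rot: [[0.996, -0.091, 0.0], [-0.091, -0.996, -0.0], [0.0, 0.0, -1.0]]
wrist_force: [0.0, 0.2, 0.4]
gripper_width: 0.725
gripper_force: 0.0
```

Request:
{"op": "move_arm", "data": {
  "targets": "0 0 0.5 0; 0 0 1 0; 0 0 1 0; -0.5 0 1 0; -1 0.2 1 0; -1 0.3 0 0; -1 0.3 0 0; -1 0.3 0 0; 0 0 0 0; 0 0 0 0"
}}

```text
time_s: 10.92
tcp_pos: [0.4999, -0.0964, 0.1883]
ee_rot: [[0.996, -0.09, 0.001], [-0.09, -0.996, 0.0], [0.001, -0.0, -1.0]]
wrist_force: [0.8, 0.5, 0.2]
gripper_width: 0.735
gripper_force: 0.0
```

```bash
python3 - <<'E'
from h import *
st();c=cap('wrist','w9.png')
for r in clips(c): print(r)
E
```

```text
t 10.92 tcp [ 0.4999 -0.0964  0.1883] yaw -5.2 w 64.0 F [0.8 0.5 0.2] gf 0.0
('red', array([393., 192.]), array([ 0.4865, -0.2189]), -20.2, 0.089, array([ 0.4926, -0.2211]))
('red', array([129., 217.]), array([0.4836, 0.0617]), 14.0, 0.086, array([0.488 , 0.0628]))
('blue', array([253., 185.]), array([ 0.5069, -0.0746]), -2.8, 0.079, array([ 0.5114, -0.0749]))
```

View pics/w9.png

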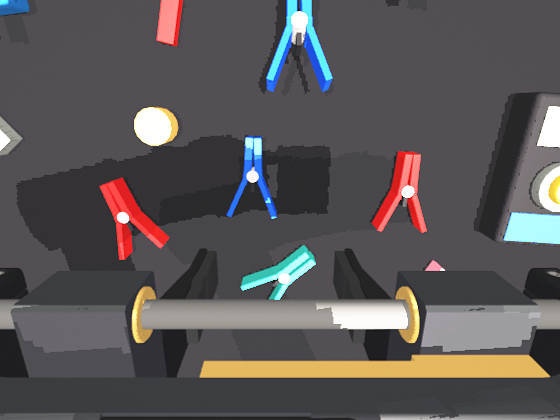

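Request:
{"op": "move_arm", "data": {
  "targets": "-0.35 1 -0.5 -0.35; 0 0 -1 0; 0 0 -1 0; 0 0 -1 0; 0 0 -1 0; 0 0 -1 0; 0 0 -1 0; 0 0 -0.5 0; 0 0 0 0; 0 0 0 0"
}}

```text
time_s: 11.8
tcp_pos: [0.4926, -0.0718, 0.0117]
ee_rot: [[0.993, -0.121, -0.001], [-0.121, -0.993, -0.001], [-0.001, 0.001, -1.0]]
wrist_force: [0.1, 0.6, 0.8]
gripper_width: 0.733
gripper_force: 0.0
```

```bash
python3 - <<'E'
from h import *
st();c=cap('wrist','w10.png');print(proj(c,[.519,-.075,.022]),pin(c,276,206,20),[r for r in clips(c)])
E
```

```text
t 11.8 tcp [ 0.4926 -0.0718  0.0117] yaw -7.0 w 63.8 F [0.1 0.6 0.8] gf 0.0
(np.float64(274.5999165549581), np.float64(226.70613143508044)) (array([ 0.5309, -0.0775,  0.022 ]), 420) [('red', array([542., 243.]), array([ 0.4913, -0.2105]), -13.4, 0.067, array([ 0.4919, -0.2106]))]
```

```bash
python3 - <<'E'
from h import *
c=cv2.imread('pics/w10.png');cv2.imwrite('pics/w10c.png',c[60:330,120:440])
E
```

```text
(no output)
```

View pics/w10c.png

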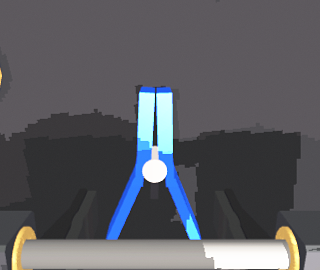

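Request:
{"op": "move_arm", "data": {
  "targets": "-0.25 0 0 0; 0 0 0 0; 0 0 0 0"
}}

```text
time_s: 12.1
tcp_pos: [0.4858, -0.0715, 0.0135]
ee_rot: [[0.993, -0.121, 0.002], [-0.121, -0.993, 0.0], [0.002, -0.001, -1.0]]
wrist_force: [-0.7, 0.0, 0.2]
gripper_width: 0.737
gripper_force: 0.0
```

Request:
{"op": "move_arm", "data": {
  "targets": "0 0 0 0; 0 0 0 0; 0 0 0 0; 0 0 0 0; 0 0 0 0; 0 0 0 0; 0 0 0 0; 0 0 0 0; 0 0 0 0; 0 0 0 0",
  "gripper": 14
}}

```text
time_s: 12.93
tcp_pos: [0.4862, -0.0714, 0.0129]
ee_rot: [[0.993, -0.121, 0.001], [-0.121, -0.993, 0.0], [0.001, -0.0, -1.0]]
wrist_force: [-0.6, 1.9, 5.5]
gripper_width: 0.178
gripper_force: 14.6
```

```bash
cat >> h.py <<'E'
def held(c):
    "pin (largest round white blob) and jaw tips of the squeezed clip in view -> hinge, tips, mid direction"
    z=sense()['tcp_pos'][2]+.011
    hs=cv2.cvtColor(c['image'],cv2.COLOR_BGR2HSV)[150:262,230:325]
    g=cv2.inRange(hs,(0,0,150),(180,40,255));n,l,s,ce=cv2.connectedComponentsWithStats(g)
    for i in range(1,n):
        if s[i,4]>120: print('white',s[i].tolist(),(ce[i]+[230,150]).round(1),onz(c,*(ce[i]+[230,150]),z).round(4))
    H,S,V=cv2.split(cv2.cvtColor(c['image'],cv2.COLOR_BGR2HSV))
    for nm,m in(('red',((H<6)|(H>174))&(S>150)&(V>70)),('blue',(H>100)&(H<128)&(S>100)&(V>70))):
        m[:110]=0;m[210:]=0
        for a,b in((215,275),(275,340)):
            ys,xs=np.nonzero(m[:,a:b])
            if len(ys)>150: v=ys.min();u=xs[ys<v+5].mean()+a;print(nm,'tip',u.round(1),v,onz(c,u,v+2,z).round(4))
E
python3 - <<'E'
from h import *
st();c=cap('wrist','w11.png');held(c)
E
```

```text
t 12.93 tcp [ 0.4862 -0.0714  0.0129] yaw -7.0 w 15.5 F [-0.6  1.9  5.5] gf 14.560041278600693
white [62, 0, 22, 22, 229] [303.2 157.6] [ 0.5448 -0.0918  0.0239]
white [32, 31, 26, 35, 644] [274.3 199.5] [ 0.5266 -0.0761  0.0239]
blue tip 240.7 127 [ 0.561  -0.0652  0.0239]
blue tip 305.7 126 [ 0.5579 -0.0942  0.0239]
```

Request:
{"op": "move_arm", "data": {
  "targets": "0 0 0 0; 0 0 0.4 0; 0 0 0.8 0; 0 0 0.9 0; 0 0 0.9 0; 0 0 1 0; 0 -0.4 0.9 0; 0.2 -0.8 0 0.2; 0.5 -0.8 0 0.2; 0.5 -0.8 0 0",
  "gripper": 12
}}

```text
time_s: 13.82
tcp_pos: [0.516, -0.1421, 0.1355]
ee_rot: [[0.996, -0.086, 0.002], [-0.086, -0.996, 0.0], [0.001, -0.001, -1.0]]
wrist_force: [0.1, -0.2, 0.0]
gripper_width: 0.143
gripper_force: 0.0
```

Request:
{"op": "move_arm", "data": {
  "targets": "0.5 -0.8 0 0; 0.5 -0.8 0 0; 0.4 -0.8 0 0; 0.2 -0.8 0 0; 0 -0.7 0 0; 0 0 0 0; 0 0 0 0; 0 0 0 0"
}}

```text
time_s: 14.48
tcp_pos: [0.5552, -0.2387, 0.1345]
ee_rot: [[0.996, -0.087, -0.001], [-0.087, -0.996, 0.0], [-0.001, -0.0, -1.0]]
wrist_force: [0.4, 0.1, -0.2]
gripper_width: 0.136
gripper_force: 0.0
```

```bash
python3 - <<'E'
from h import *
st();c=cap('wrist','w12.png');held(c)
print([np.round(proj(c,[.6611,-.2298,z]),1) for z in(.11,.035)])
E
```

```text
t 14.48 tcp [ 0.5552 -0.2387  0.1345] yaw -5.0 w 11.8 F [ 0.4  0.1 -0.2] gf 0.0
[array([240.1,  62.8]), array([250.5,  75.4])]
```

View pics/w12.png

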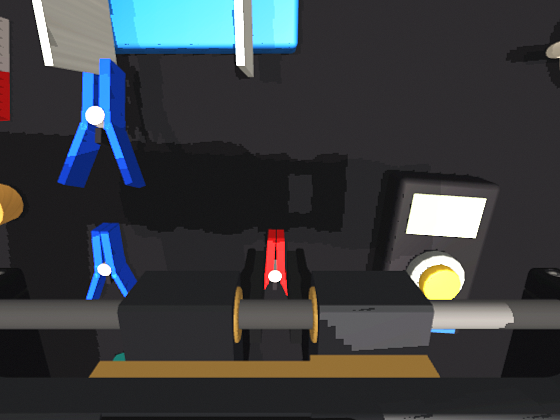

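```bash
python3 - <<'E'
from h import *
c=cap('wrist');print(pin(c,105,270,9),pin(c,275,276,9))
for n in('wrist','top'):
  for r in clips(cap(n)): print(n,r)
E
```

```text
(array([ 0.5074, -0.0744,  0.022 ]), 139) (array([ 0.4868, -0.2323,  0.022 ]), 132)
wrist ('red', array([276., 257.]), array([ 0.5042, -0.2346]), -4.5, 0.068, array([ 0.4943, -0.2338]))
wrist ('blue', array([173.,  50.]), array([ 0.6862, -0.1708]), 83.9, 0.092, array([ 0.6869, -0.1641]))
wrist ('blue', array([111., 262.]), array([ 0.5118, -0.0801]), -15.8, 0.086, array([ 0.5149, -0.081 ]))
top ('red', array([245., 236.]), array([0.4844, 0.0656]), 11.8, 0.084, array([0.4875, 0.0662]))
top ('red', array([344., 236.]), array([ 0.4848, -0.2329]), -6.7, 0.082, array([ 0.4874, -0.2332]))
top ('red', array([205., 323.]), array([0.2307, 0.1815]), 24.4, 0.089, array([0.2361, 0.184 ]))
top ('blue', array([390., 251.]), array([ 0.4404, -0.3692]), 81.6, 0.071, array([ 0.44  , -0.3716]))
```

Request:
{"op": "move_arm", "data": {
  "targets": "-0.4 1 0.5 0; -0.4 1 0.6 0; -0.4 1 0.5 0; -0.5 1 0.6 0; -0.5 1 0 0; -0.5 1 0 0; -0.3 0.35 0 0; 0 0 0 0; 0 0 0 0",
  "gripper": 64
}}

```text
time_s: 15.43
tcp_pos: [0.4807, -0.0799, 0.1905]
ee_rot: [[0.996, -0.085, 0.001], [-0.085, -0.996, -0.0], [0.001, 0.0, -1.0]]
wrist_force: [-0.1, 0.9, 0.5]
gripper_width: 0.702
gripper_force: 0.0
```

```bash
cat >> h.py <<'E'
def flat(c,col,box=None):
    """clip lying on table, each colour blob: pin by enclosed/adjacent white, jaw-tip mid and handle-end mid along axis"""
    H,S,V=cv2.split(cv2.cvtColor(c['image'],cv2.COLOR_BGR2HSV))
    m=((H<6)|(H>174))&(S>150)&(V>70) if col=='red' else (H>100)&(H<128)&(S>100)&(V>60)
    m=cv2.morphologyEx(m.astype(np.uint8),cv2.MORPH_CLOSE,np.ones((7,7)));n,l,s,ce=cv2.connectedComponentsWithStats(m)
    for i in range(1,n):
        if s[i,4]<400: continue
        x,y,w,h,_=s[i];sub=l[y:y+h,x:x+w]==i
        hull=cv2.convexHull(np.argwhere(l==i)[:,::-1].astype(np.int32));hm=np.zeros_like(m);cv2.fillConvexPoly(hm,hull,1)
        wh=(hm>0)&(S<60)&(V>190);
        nn,ll,ss,cc=cv2.connectedComponentsWithStats(wh.astype(np.uint8))
        if nn<2: continue
        k=1+ss[1:,4].argmax();pp=onz(c,*cc[k],.022)
        P=np.array([onz(c,u,v,.02)[:2] for v,u in np.argwhere(l==i)])-pp[:2]
        r=np.linalg.norm(P,axis=1);a=P[(r>.022)&(P[:,0]>0)].mean(0) # jaws point to +x
        hd=P[(r>.022)&(P[:,0]<0)]
        print(col,'px',ce[i].round(0),'pin',pp[:2].round(4),ss[k,4],'jaw yaw',np.degrees(np.arctan2(a[1],a[0])).round(1),'handle mean',(hd.mean(0)+pp[:2]).round(4) if len(hd) else None,'rmax jaw',r[P[:,0]>0].max().round(3))
E
python3 - <<'E'
from h import *
st();c=cap('wrist','w13.png');flat(c,'blue');flat(c,'red')
E
```

```text
t 15.43 tcp [ 0.4807 -0.0799  0.1905] yaw -4.9 w 61.0 F [-0.1  0.9  0.5] gf 0.0
blue px [299.  31.] pin [ 0.6409 -0.1265] 3 jaw yaw nan handle mean [ 0.6133 -0.1074] rmax jaw 0.012
blue px [338.  31.] pin [ 0.648  -0.1392] 2 jaw yaw nan handle mean [ 0.6139 -0.153 ] rmax jaw 0.01
blue px [268. 178.] pin [ 0.5078 -0.0748] 128 jaw yaw -17.1 handle mean [ 0.4771 -0.0719] rmax jaw 0.027
red px [417. 175.] pin [ 0.4869 -0.2327] 137 jaw yaw 7.0 handle mean [ 0.4589 -0.2231] rmax jaw 0.042
red px [141. 197.] pin [0.4858 0.0666] 111 jaw yaw 4.4 handle mean [0.4591 0.054 ] rmax jaw 0.041h.py:68: RuntimeWarning: Mean of empty slice.
  r=np.linalg.norm(P,axis=1);a=P[(r>.022)&(P[:,0]>0)].mean(0) # jaws point to +x
  ret = um.true_divide(
```

Request:
{"op": "move_arm", "data": {
  "targets": "0.08 0.3 -0.4 -0.2; 0 0 -1 0; 0 0 -1 0; 0 0 -1 0; 0 0 -1 0; 0 0 -1 0; 0 0 -1 0; 0 0 -0.8 0; 0 0 0 0; 0 0 0 0"
}}

```text
time_s: 16.32
tcp_pos: [0.4825, -0.0737, 0.0091]
ee_rot: [[0.994, -0.105, -0.003], [-0.105, -0.994, -0.001], [-0.003, 0.001, -1.0]]
wrist_force: [0.0, -0.0, 0.7]
gripper_width: 0.737
gripper_force: 0.0
```

Request:
{"op": "move_arm", "data": {
  "targets": "0 0 0 0; 0 0 0 0; 0 0 0 0; 0 0 0 0; 0 0 0 0; 0 0 0 0; 0 0 0 0; 0 0 0 0; 0 0 0 0; 0 0 0 0",
  "gripper": 13
}}

```text
time_s: 17.15
tcp_pos: [0.4835, -0.0726, 0.0112]
ee_rot: [[0.995, -0.104, 0.002], [-0.104, -0.995, 0.0], [0.002, -0.0, -1.0]]
wrist_force: [-2.0, 1.2, 5.6]
gripper_width: 0.166
gripper_force: 30.0
```

```bash
python3 - <<'E'
from h import *
st();c=cap('wrist','w14.png');held(c)
E
```

```text
t 17.15 tcp [ 0.4835 -0.0726  0.0112] yaw -6.0 w 14.4 F [-2.   1.2  5.6] gf 30.02346307039261
white [68, 0, 24, 27, 277] [310.5 160.4] [ 0.5407 -0.0952  0.0222]
white [33, 47, 25, 36, 648] [275.1 215.7] [ 0.5157 -0.0762  0.0222]
blue tip 242.1 143 [ 0.551  -0.0648  0.0222]
blue tip 307.7 143 [ 0.5479 -0.0945  0.0222]
```

Request:
{"op": "move_arm", "data": {
  "targets": "0 0 0 0; 0 0 0.4 0; 0 0 0.8 0; 0 0 0.9 0; 0 0 0.9 0; 0 0 1 0; 0 -0.4 1 0; 0.2 -0.7 0 0.2; 0.5 -0.7 0 0; 0.5 -0.7 0 0",
  "gripper": 12
}}

```text
time_s: 18.03
tcp_pos: [0.5127, -0.1357, 0.136]
ee_rot: [[0.996, -0.086, 0.002], [-0.086, -0.996, 0.0], [0.002, -0.001, -1.0]]
wrist_force: [1.2, 0.3, -1.7]
gripper_width: 0.168
gripper_force: 30.0
```

Request:
{"op": "move_arm", "data": {
  "targets": "0.5 -0.8 0 0; 0.5 -0.8 0 0; 0.5 -0.8 0 0; 0.4 -0.6 0 0; 0 -0.4 0 0; 0 0 0 0; 0 0 0 0; 0 0 0 0"
}}

```text
time_s: 18.7
tcp_pos: [0.5593, -0.2196, 0.135]
ee_rot: [[0.996, -0.086, -0.001], [-0.086, -0.996, 0.0], [-0.001, -0.0, -1.0]]
wrist_force: [-0.3, -0.0, 0.4]
gripper_width: 0.17
gripper_force: 30.0
```

```bash
python3 - <<'E'
from h import *
st();c=cap('wrist','w15.png');held(c)
print([np.round(proj(c,[.6611,-.2298,z]),1) for z in(.11,.035)])
print(c['image'][50:62:6,240:290:2,1])
E
```

```text
t 18.7 tcp [ 0.5593 -0.2196  0.135 ] yaw -5.0 w 14.8 F [-0.3 -0.   0.4] gf 29.979305863380432
white [33, 58, 25, 24, 440] [275.1 219.9] [ 0.5896 -0.2224  0.1462]
blue tip 242.0 143 [ 0.6267 -0.2106  0.1462]
blue tip 307.5 143 [ 0.6242 -0.2402  0.1462]
[array([277.3,  67.8]), array([276.7,  78.8])]
[[165 163 160 161 162 167 167 167 167 154  91  92  92  92  92  92  77 255
  255 255 255 132 140 140 141]
 [ 52  52  50  49  48  48  48  48  49  48  49  48  49  48  49  48  31 255
  255 255 255  30  48  50  52]]
```

Request:
{"op": "move_arm", "data": {
  "targets": "0 0 -0.8 0; 0 0 -0.8 0; 0 0 -0.8 0; 0 0 0 0; 0.4 -0.1 0 0; 0.4 -0.1 0 0; 0.4 0 0 0; 0.4 0 0 0; 0.45 0 0 0; 0 0 0 0"
}}

```text
time_s: 19.58
tcp_pos: [0.6139, -0.2249, 0.0762]
ee_rot: [[0.996, -0.085, 0.003], [-0.085, -0.996, -0.001], [0.003, 0.001, -1.0]]
wrist_force: [-0.1, 0.1, -1.2]
gripper_width: 0.168
gripper_force: 30.0
```

Request:
{"op": "move_arm", "data": {
  "targets": "0 0 0 0; 0 0 0 0; 0 0 0 0; 0 0 0 0; 0 0 0 0; 0 0 0 0; 0 0 0 0; 0 0 0 0; 0 0 0 0",
  "gripper": 62
}}

```text
time_s: 20.33
tcp_pos: [0.6114, -0.2254, 0.0752]
ee_rot: [[0.996, -0.087, 0.0], [-0.087, -0.996, -0.0], [0.0, 0.0, -1.0]]
wrist_force: [0.1, -1.2, 0.6]
gripper_width: 0.696
gripper_force: 0.0
```

Request:
{"op": "move_arm", "data": {
  "targets": "0 0 0.5 0; 0 0 1 0; 0 0 1 0; -0.5 0 1 0; -1 0 1 0; -1 0 0 0; -1 0 0 0; -1 0 0 0; -1 0 0 0; 0 0 0 0"
}}

```text
time_s: 21.17
tcp_pos: [0.4694, -0.225, 0.1879]
ee_rot: [[0.996, -0.088, -0.002], [-0.088, -0.996, 0.001], [-0.002, -0.001, -1.0]]
wrist_force: [0.2, 1.2, -0.1]
gripper_width: 0.712
gripper_force: 0.0
```

```bash
python3 - <<'E'
from h import *
st();c=cap('wrist','w16.png');flat(c,'red');t=cap('top')
for r in clips(t): print(r)
H,S,V=cv2.split(cv2.cvtColor(c['image'],cv2.COLOR_BGR2HSV))
for nm,p in dict(A=(.65,-.129),B=(.6412,-.2281)).items():
    print(nm,'expected pin px',np.round(proj(c,[*p,.086]),1))
E
```

```text
t 21.17 tcp [ 0.4694 -0.225   0.1879] yaw -5.1 w 61.9 F [ 0.2  1.2 -0.1] gf 0.0
red px [280. 177.] pin [ 0.4871 -0.232 ] 118 jaw yaw -7.3 handle mean [ 0.4569 -0.228 ] rmax jaw 0.04
red px [ 16. 209.] pin [0.4835 0.0609] 5 jaw yaw -30.8 handle mean [0.4588 0.0452] rmax jaw 0.04
('red', array([245., 236.]), array([0.4847, 0.0655]), 12.8, 0.084, array([0.4881, 0.0663]))
('red', array([205., 323.]), array([0.2293, 0.1808]), 22.0, 0.092, array([0.2368, 0.1838]))
('blue', array([346., 184.]), array([ 0.6435, -0.2391]), -4.9, 0.09, array([ 0.6492, -0.2396]))
('blue', array([311., 184.]), array([ 0.6429, -0.133 ]), -0.8, 0.085, array([ 0.6469, -0.133 ]))
A expected pin px [111.8 -29.7]
B expected pin px [257.3 -29.8]
```

Request:
{"op": "move_arm", "data": {
  "targets": "-0.3 -0.15 -0.4 -0.45; 0 0 -1 0; 0 0 -1 0; 0 0 -1 0; 0 0 -1 0; 0 0 -1 0; 0 0 -1 0; 0 0 -0.7 0; 0 0 0 0; 0 0 0 0"
}}

```text
time_s: 22.1
tcp_pos: [0.467, -0.2292, 0.0092]
ee_rot: [[0.992, -0.125, -0.002], [-0.125, -0.992, -0.0], [-0.002, 0.0, -1.0]]
wrist_force: [0.6, 1.3, 0.4]
gripper_width: 0.716
gripper_force: 0.0
```

Request:
{"op": "move_arm", "data": {
  "targets": "0 0 0 0; 0 0 0 0; 0 0 0 0; 0 0 0 0; 0 0 0 0; 0 0 0 0; 0 0 0 0; 0 0 0 0; 0 0 0 0; 0 0 0 0",
  "gripper": 13
}}

```text
time_s: 22.93
tcp_pos: [0.467, -0.2293, 0.0111]
ee_rot: [[0.992, -0.125, 0.002], [-0.125, -0.992, -0.001], [0.002, 0.0, -1.0]]
wrist_force: [-1.2, -0.4, 6.5]
gripper_width: 0.167
gripper_force: 30.0
```

```bash
python3 - <<'E'
from h import *
st();c=cap('wrist','w17.png');held(c)
E
```

```text
t 22.93 tcp [ 0.467  -0.2293  0.0111] yaw -7.2 w 14.5 F [-1.2 -0.4  6.5] gf 30.02691149711609
white [34, 54, 24, 37, 635] [275.2 223.6] [ 0.4952 -0.2332  0.0221]
red tip 242.1 152 [ 0.5307 -0.2224  0.0221]
red tip 307.7 152 [ 0.5269 -0.2522  0.0221]
```

Request:
{"op": "move_arm", "data": {
  "targets": "0 0 0 0; 0 0 0.4 0; 0 0 0.8 0; 0 0 0.9 0; 0 0 0.9 0; 0 0 1 0; 0 0.5 1 0.3; 0 0.9 0 0.3; 0.2 0.9 0 0.3; 0.2 0.9 0 0.3",
  "gripper": 12
}}

```text
time_s: 23.82
tcp_pos: [0.4761, -0.1483, 0.1361]
ee_rot: [[1.0, -0.021, 0.002], [-0.021, -1.0, 0.0], [0.002, -0.0, -1.0]]
wrist_force: [-0.2, 0.1, -0.7]
gripper_width: 0.167
gripper_force: 30.0
```

Request:
{"op": "move_arm", "data": {
  "targets": "0.3 0.9 0 0.3; 0.3 0.9 0 0.2; 0.3 0.9 0 0; 0.3 0.9 0 0; 0.3 0.9 0 0; 0.3 0.9 0 0; 0.3 0.9 0 0; 0.3 0.9 0 0; 0.3 0.9 0 0; 0.3 0.9 0 0"
}}

```text
time_s: 24.65
tcp_pos: [0.5513, 0.0771, 0.1355]
ee_rot: [[1.0, 0.022, -0.0], [0.022, -1.0, 0.0], [-0.0, -0.0, -1.0]]
wrist_force: [-0.3, 0.3, -0.3]
gripper_width: 0.169
gripper_force: 30.0
```

Request:
{"op": "move_arm", "data": {
  "targets": "0.3 0.9 0 0; 0.3 0.9 0 0; 0.1 0.8 0 0; 0 0.3 0 0; 0 0 0 0; 0 0 0 0; 0 0 0 0"
}}

```text
time_s: 25.23
tcp_pos: [0.5683, 0.1475, 0.1351]
ee_rot: [[1.0, 0.022, -0.001], [0.022, -1.0, -0.0], [-0.001, 0.0, -1.0]]
wrist_force: [0.4, -0.4, 0.4]
gripper_width: 0.169
gripper_force: 30.0
```

```bash
python3 - <<'E'
from h import *
st();c=cap('wrist','w18.png');held(c)
for q in((.6668,.1491),(.6645,.2491)):print([np.round(proj(c,[*q,z]),1) for z in(.11,.035)])
H=cv2.cvtColor(c['image'],cv2.COLOR_BGR2HSV)
m=cv2.inRange(H,(3,60,60),(18,255,255));m[110:]=0
n,l,s,ce=cv2.connectedComponentsWithStats(m)
for i in range(1,n):
    if s[i,4]>60:print(s[i])
for v in(30,50,60,66,72,78): x=np.nonzero(m[v])[0];print(v,x[:1],x[-1:],len(x),x[(x>250)&(x<300)][:1],x[(x>250)&(x<300)][-1:])
E
```

```text
t 25.23 tcp [0.5683 0.1475 0.1351] yaw 1.2 w 14.7 F [ 0.4 -0.4  0.4] gf 29.99420464038849
white [34, 67, 23, 23, 418] [275.1 228.3] [0.5943 0.1479 0.1462]
red tip 242.8 151 [0.6308 0.1635 0.1462]
red tip 307.9 152 [0.6309 0.1337 0.1462]
[array([275.7,  75.6]), array([275.5,  84.3])]
[array([86.7, 75.9]), array([141.6,  84.5])]
[  68    0   76   86 4619]
[269  61  10  25  96]
30 [73] [136] 56 [] []
50 [76] [138] 55 [] []
60 [78] [478] 56 [] []
66 [79] [490] 58 [269] [278]
72 [80] [278] 56 [269] [278]
78 [88] [277] 63 [270] [277]
```

Request:
{"op": "move_arm", "data": {
  "targets": "0 0 -0.8 0; 0 0 -0.8 0; 0 0 -0.8 0; 0 0 0 0; 0.4 0.05 0 0; 0.4 0 0 0; 0.4 0 0 0; 0.45 0 0 0; 0.45 0 0 0; 0 0 0 0"
}}

```text
time_s: 26.12
tcp_pos: [0.6237, 0.1492, 0.0764]
ee_rot: [[1.0, 0.021, 0.003], [0.021, -1.0, 0.001], [0.003, -0.001, -1.0]]
wrist_force: [0.3, -0.0, 0.4]
gripper_width: 0.17
gripper_force: 30.0
```

Request:
{"op": "move_arm", "data": {
  "targets": "0 0 0 0; 0 0 0 0; 0 0 0 0; 0 0 0 0; 0 0 0 0; 0 0 0 0; 0 0 0 0; 0 0 0 0; 0 0 0 0",
  "gripper": 62
}}

```text
time_s: 26.87
tcp_pos: [0.6214, 0.1497, 0.0751]
ee_rot: [[1.0, 0.022, 0.0], [0.022, -1.0, -0.0], [0.0, 0.0, -1.0]]
wrist_force: [0.4, -0.2, 0.2]
gripper_width: 0.688
gripper_force: 0.0
```

Request:
{"op": "move_arm", "data": {
  "targets": "0 0 0.5 0; 0 0 1 0; 0 0 1 0.2; -0.5 -0.5 1 0.4; -1 -0.5 1 0.4; -1 -0.5 0 0.4; -1 -0.5 0 0.4; -1 -0.6 0 0.4; -1 -0.6 0 0; 0 0 0 0"
}}

```text
time_s: 27.7
tcp_pos: [0.479, 0.0672, 0.1876]
ee_rot: [[0.977, 0.211, -0.003], [0.211, -0.977, -0.0], [-0.003, -0.001, -1.0]]
wrist_force: [-0.6, 0.6, 0.5]
gripper_width: 0.711
gripper_force: 0.0
```

```bash
python3 - <<'E'
from h import *
st();c=cap('wrist','w19.png');flat(c,'red');t=cap('top')
for r in clips(t): print(r)
for r in clips(t,.075): print('z75',r)
E
```

```text
t 27.7 tcp [0.479  0.0672 0.1876] yaw 12.2 w 61.9 F [-0.6  0.6  0.5] gf 0.0
red px [277. 183.] pin [0.4864 0.0667] 134 jaw yaw 14.1 handle mean [0.4563 0.0592] rmax jaw 0.041
('red', array([215., 182.]), array([0.6476, 0.1546]), 1.5, 0.089, array([0.6558, 0.1548]))
('blue', array([346., 183.]), array([ 0.6456, -0.2387]), -2.4, 0.09, array([ 0.6497, -0.2389]))
('blue', array([311., 184.]), array([ 0.6432, -0.133 ]), -0.2, 0.085, array([ 0.6469, -0.133 ]))
('blue', array([390., 251.]), array([ 0.4404, -0.3693]), 81.7, 0.071, array([ 0.44  , -0.3716]))
z75 ('red', array([215., 182.]), array([0.64  , 0.1491]), 1.5, 0.085, array([0.6464, 0.1493]))
z75 ('blue', array([346., 183.]), array([ 0.638 , -0.2294]), -2.4, 0.087, array([ 0.6406, -0.2295]))
z75 ('blue', array([311., 184.]), array([ 0.6357, -0.1277]), -0.2, 0.082, array([ 0.6379, -0.1277]))
z75 ('blue', array([390., 251.]), array([ 0.4405, -0.3552]), 81.7, 0.069, array([ 0.44  , -0.3588]))
```

Request:
{"op": "move_arm", "data": {
  "targets": "-0.9 -0.38 -0.4 0.3; 0 0 -1 0; 0 0 -1 0; 0 0 -1 0; 0 0 -1 0; 0 0 -1 0; 0 0 -1 0; 0 0 -0.7 0; 0 0 0 0; 0 0 0 0"
}}

```text
time_s: 28.63
tcp_pos: [0.462, 0.0605, 0.0093]
ee_rot: [[0.971, 0.239, -0.002], [0.239, -0.971, -0.001], [-0.002, 0.001, -1.0]]
wrist_force: [0.7, -0.2, -1.2]
gripper_width: 0.712
gripper_force: 0.0
```

Request:
{"op": "move_arm", "data": {
  "targets": "0 0 0 0; 0 0 0 0; 0 0 0 0; 0 0 0 0; 0 0 0 0; 0 0 0 0; 0 0 0 0; 0 0 0 0; 0 0 0 0; 0 0 0 0",
  "gripper": 13
}}

```text
time_s: 29.47
tcp_pos: [0.4621, 0.0605, 0.0112]
ee_rot: [[0.971, 0.238, 0.002], [0.238, -0.971, 0.001], [0.002, -0.0, -1.0]]
wrist_force: [-1.7, -0.6, 6.1]
gripper_width: 0.175
gripper_force: 30.0
```

```bash
python3 - <<'E'
from h import *
st();c=cap('wrist','w20.png');held(c)
E
```

```text
t 29.47 tcp [0.4621 0.0605 0.0112] yaw 13.8 w 15.2 F [-1.7 -0.6  6.1] gf 30.033985376358032
white [34, 46, 24, 37, 624] [275.4 215.4] [0.4938 0.0682 0.0222]
red tip 242.0 143 [0.5229 0.091  0.0222]
red tip 307.9 143 [0.5301 0.0619 0.0222]
```

Request:
{"op": "move_arm", "data": {
  "targets": "0 0 0 0; 0 0 0.4 0; 0 0 0.8 0; 0 0 0.9 0; 0 0 0.9 0; 0 0 1 0; 0.2 0.4 1 -0.4; 0.4 0.7 0 -0.4; 0.4 0.8 0 -0.4; 0.4 0.8 0 -0.4",
  "gripper": 12
}}

```text
time_s: 30.35
tcp_pos: [0.4966, 0.1283, 0.1359]
ee_rot: [[0.995, 0.098, 0.001], [0.098, -0.995, 0.001], [0.002, -0.001, -1.0]]
wrist_force: [0.9, -0.9, -1.3]
gripper_width: 0.168
gripper_force: 30.0
```

Request:
{"op": "move_arm", "data": {
  "targets": "0.4 0.8 0 -0.4; 0.4 0.8 0 -0.3; 0.4 0.8 0 -0.2; 0.4 0.8 0 0; 0.5 0.8 0 0; 0.5 0.8 0 0; 0 0 0 0; 0 0 0 0; 0 0 0 0"
}}

```text
time_s: 31.1
tcp_pos: [0.5606, 0.2472, 0.1345]
ee_rot: [[1.0, 0.022, -0.001], [0.022, -1.0, -0.001], [-0.001, 0.001, -1.0]]
wrist_force: [-0.7, -0.4, -0.4]
gripper_width: 0.166
gripper_force: 30.0
```

```bash
python3 - <<'E'
from h import *
st();c=cap('wrist','w21.png');held(c)
q=(.6645,.2491);print([np.round(proj(c,[*q,z]),1) for z in(.11,.035)])
m=cv2.inRange(cv2.cvtColor(c['image'],cv2.COLOR_BGR2HSV),(3,60,60),(18,255,255));m[110:]=0
for v in(30,50,60,66,72,78,84): x=np.nonzero(m[v])[0];x=x[(x>230)&(x<320)];print(v,x[:1],x[-1:])
E
```

```text
t 31.1 tcp [0.5606 0.2472 0.1345] yaw 1.3 w 14.5 F [-0.7 -0.4 -0.4] gf 29.9946266412735
white [34, 58, 23, 24, 436] [275.  219.4] [0.5913 0.2477 0.1458]
red tip 242.9 142 [0.6271 0.2631 0.1458]
red tip 308.1 143 [0.6273 0.2335 0.1458]
[array([275.5,  64.3]), array([275.3,  76.3])]
30 [] []
50 [269] [269]
60 [269] [269]
66 [270] [277]
72 [271] [277]
78 [] []
84 [] []
```

Request:
{"op": "move_arm", "data": {
  "targets": "0 0 -0.8 0; 0 0 -0.8 0; 0 0 -0.8 0; 0 0 0 0; 0.4 0.07 0 0; 0.4 0 0 0; 0.4 0 0 0; 0.45 0 0 0; 0.45 0 0 0; 0 0 0 0"
}}

```text
time_s: 31.98
tcp_pos: [0.6165, 0.2493, 0.076]
ee_rot: [[1.0, 0.021, 0.003], [0.021, -1.0, 0.001], [0.003, -0.001, -1.0]]
wrist_force: [0.1, 0.7, -0.5]
gripper_width: 0.173
gripper_force: 30.0
```

Request:
{"op": "move_arm", "data": {
  "targets": "0 0 0 0; 0 0 0 0; 0 0 0 0; 0 0 0 0; 0 0 0 0; 0 0 0 0; 0 0 0 0; 0 0 0 0; 0 0 0 0",
  "gripper": 62
}}

```text
time_s: 32.73
tcp_pos: [0.6139, 0.2495, 0.0752]
ee_rot: [[1.0, 0.022, 0.0], [0.022, -1.0, 0.0], [0.0, -0.0, -1.0]]
wrist_force: [-0.6, 0.8, 0.5]
gripper_width: 0.694
gripper_force: 0.0
```

Request:
{"op": "move_arm", "data": {
  "targets": "0 0 0.5 0; 0 0 1 0; 0 0 1 0; -0.5 0 1 0; -1 0 1 0; -1 0 0.3 0; -1 0 0 0; -1 0 0 0; 0 0 0 0; 0 0 0 0"
}}

```text
time_s: 33.57
tcp_pos: [0.5007, 0.2496, 0.1959]
ee_rot: [[1.0, 0.024, 0.001], [0.024, -1.0, 0.001], [0.001, -0.001, -1.0]]
wrist_force: [1.2, -0.2, -0.6]
gripper_width: 0.713
gripper_force: 0.0
```

```bash
python3 - <<'E'
from h import *
st();t=cap('top');s=cap('scene','s22.png');w=cap('wrist','w22.png')
for r in clips(t,.082): print('z82',r)
a=t['image'][155:205,160:380];b=s['image'][190:330,180:440];w=w['image'][0:200]
pad=lambda i:np.pad(i,((0,0),(0,800-i.shape[1]),(0,0)))
a=cv2.resize(a,None,fx=3.6,fy=3.6,interpolation=2);b=cv2.resize(b,None,fx=2.2,fy=2.2,interpolation=2)
b=np.pad(b,((0,0),(0,0),(0,0)));out=np.vstack([pad(a),pad(b)])
w=cv2.resize(w,(228,82));out[180:262,572:800]=w
print(out.shape);cv2.imwrite('pics/chk.png',out)
E
```

```text
t 33.57 tcp [0.5007 0.2496 0.1959] yaw 1.4 w 62.0 F [ 1.2 -0.2 -0.6] gf 0.0
z82 ('red', array([180., 183.]), array([0.6359, 0.2487]), -0.3, 0.084, array([0.6395, 0.2486]))
z82 ('red', array([215., 182.]), array([0.6388, 0.1485]), 1.6, 0.082, array([0.6424, 0.1486]))
z82 ('red', array([205., 323.]), array([0.2381, 0.1735]), 22.5, 0.088, array([0.244 , 0.1759]))
z82 ('blue', array([345., 183.]), array([ 0.6376, -0.2278]), -0.4, 0.087, array([ 0.6398, -0.2278]))
z82 ('blue', array([311., 184.]), array([ 0.6344, -0.1272]), 0.3, 0.082, array([ 0.6368, -0.1271]))
z82 ('blue', array([390., 251.]), array([ 0.4406, -0.3534]), 81.8, 0.068, array([ 0.44  , -0.3572]))
(488, 800, 3)
```

View pics/chk.png

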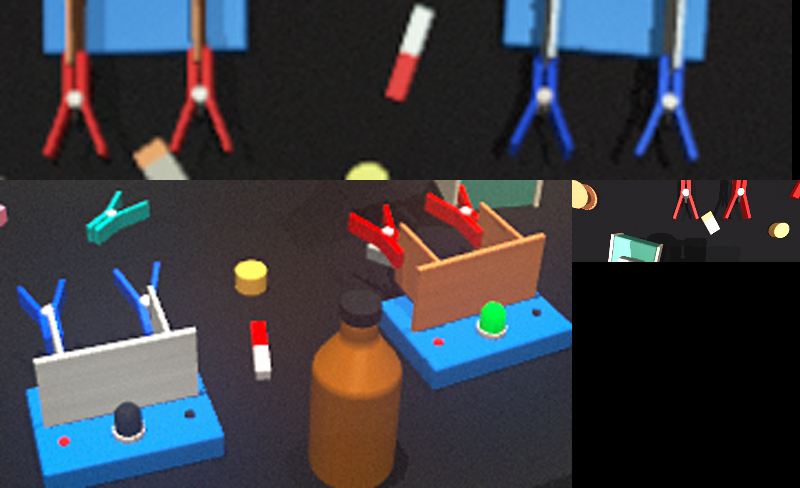

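Request:
{"op": "move_arm", "data": {
  "targets": "-0.7 0.5 0 -0.5; -0.7 0.8 0 -0.5; -0.7 0.8 0 -0.5; -0.7 0.8 0 -0.5; -0.5 0.8 0 -0.5; -0.4 0.8 0 -0.5; 0 0.8 0 0; 0 0.5 0 0; 0 0 0 0; 0 0 0 0",
  "gripper": 0
}}

```text
time_s: 34.55
tcp_pos: [0.4093, 0.3946, 0.1942]
ee_rot: [[0.971, -0.237, -0.001], [-0.237, -0.971, -0.001], [-0.0, 0.001, -1.0]]
wrist_force: [-0.6, -0.3, 0.5]
gripper_width: 0.049
gripper_force: 0.0
```

```bash
python3 - <<'E'
from h import *
st();t=cap('top')
for u,v in((180.3,182.2),(215.3,181.1),(311.1,181.7),(346.1,183.1)):print(pin(t,u,v,4,.088),onz(t,u,v,.088).round(4))
s=cap('scene');hs=cv2.cvtColor(s['image'],cv2.COLOR_BGR2HSV)[130:180,380:430]
m=cv2.inRange(hs,(0,130,70),(8,255,255));ys,xs=np.nonzero(m);print(len(xs),xs.mean()+380,ys.mean()+130)
E
```

```text
t 34.55 tcp [0.4093 0.3946 0.1942] yaw -13.7 w 4.3 F [-0.6 -0.3  0.5] gf 0.0
(array([0.638 , 0.2485, 0.088 ]), 14) [0.6383 0.2481 0.088 ]
(array([0.6432, 0.1496, 0.088 ]), 14) [0.6415 0.1479 0.088 ]
(array([ 0.6413, -0.1264,  0.088 ]), 16) [ 0.6398 -0.1276  0.088 ]
(array([ 0.6369, -0.2269,  0.088 ]), 14) [ 0.6358 -0.2286  0.088 ]
64 398.0 145.6875
```

Request:
{"op": "move_arm", "data": {
  "targets": "0 0 -1 0; 0 0 -1 0; 0 0 -1 0; 0 0 -0.25 0; 0.4 -0.1 0 0; 0.4 -0.1 0 0; 0.4 -0.1 0 0; 0.4 -0.1 0 0; 0.4 -0.1 0 0; 0.4 -0.1 0 0"
}}

```text
time_s: 35.48
tcp_pos: [0.4706, 0.3795, 0.1147]
ee_rot: [[0.971, -0.238, 0.001], [-0.238, -0.971, 0.002], [0.001, -0.002, -1.0]]
wrist_force: [-1.1, 0.8, -0.2]
gripper_width: 0.006
gripper_force: 0.8
```

Request:
{"op": "move_arm", "data": {
  "targets": "0.4 -0.1 0 0; 0.3 -0.08 0 0; 0 0 0 0; 0 0 0 0; 0 0 0 0"
}}

```text
time_s: 35.9
tcp_pos: [0.4791, 0.3768, 0.1138]
ee_rot: [[0.971, -0.237, -0.012], [-0.237, -0.972, 0.001], [-0.012, 0.002, -1.0]]
wrist_force: [-28.9, 8.9, 12.4]
gripper_width: 0.003
gripper_force: 14.8
```

```bash
python3 - <<'E'
from h import *
st();s=cap('scene');hs=cv2.cvtColor(s['image'],cv2.COLOR_BGR2HSV)[130:180,380:430]
m=cv2.inRange(hs,(0,130,70),(8,255,255));ys,xs=np.nonzero(m);print(len(xs),xs.mean()+380,ys.mean()+130,proj(s,[.5024,.371,.127]))
E
```

```text
t 35.9 tcp [0.4791 0.3768 0.1138] yaw -13.7 w 0.3 F [-28.9   8.9  12.4] gf 14.773634299635887
77 404.5194805194805 155.44155844155844 (np.float64(405.25516656408274), np.float64(155.1847919552597))
```

Request:
{"op": "move_arm", "data": {
  "targets": "-0.8 0.2 0 0; 0 0 1 0; 0 0 1 0; 0 0 1 0; 0 -1 0.5 0; 0 -1 0 0; 0 -1 0 0; 0 -1 0 0; 0 -1 0 0; 0 -1 0 0"
}}

```text
time_s: 36.78
tcp_pos: [0.467, 0.2284, 0.2016]
ee_rot: [[0.971, -0.237, 0.001], [-0.237, -0.971, 0.0], [0.001, -0.0, -1.0]]
wrist_force: [0.5, 0.7, -0.6]
gripper_width: 0.004
gripper_force: 0.0
```

Request:
{"op": "move_arm", "data": {
  "targets": "0 -1 0 0; 0 -1 0 0; 0 -1 0 0; 0 -1 0 0; 0 -1 0 0; 0 -1 0 0; 0 -1 0 0; 0 -1 0 0; 0 -1 0 0; 0 -1 0 0"
}}

```text
time_s: 37.62
tcp_pos: [0.4668, -0.0219, 0.2017]
ee_rot: [[0.971, -0.237, 0.001], [-0.237, -0.971, -0.0], [0.001, 0.0, -1.0]]
wrist_force: [0.0, 0.9, -0.1]
gripper_width: 0.007
gripper_force: 0.0
```

Request:
{"op": "move_arm", "data": {
  "targets": "-0.3 -1 0 0; -0.3 -1 0 0; -0.3 -1 0 0; -0.3 -1 0 0; 0 -1 0 0; 0 -1 0 0; 0 -1 0 0; 0 -1 0 0; 0 -1 0 0; 0 -1 0 0"
}}

```text
time_s: 38.45
tcp_pos: [0.4363, -0.2723, 0.2016]
ee_rot: [[0.971, -0.238, 0.001], [-0.238, -0.971, -0.001], [0.001, 0.001, -1.0]]
wrist_force: [0.5, -0.1, -0.0]
gripper_width: 0.004
gripper_force: 0.0
```

Request:
{"op": "move_arm", "data": {
  "targets": "0 -1 0 0; 0 -1 0 0; 0 0 0 0; 0 0 0 0"
}}

```text
time_s: 38.78
tcp_pos: [0.436, -0.3217, 0.2009]
ee_rot: [[0.971, -0.24, -0.001], [-0.24, -0.971, -0.0], [-0.001, 0.0, -1.0]]
wrist_force: [-0.2, -0.5, -0.4]
gripper_width: 0.005
gripper_force: 0.0
```

```bash
python3 - <<'E'
from h import *
st();s=cap('scene');t=cap('top')
hs=cv2.cvtColor(s['image'],cv2.COLOR_BGR2HSV)[130:180,380:430]
m=cv2.inRange(hs,(0,130,70),(8,255,255));ys,xs=np.nonzero(m);b=(xs.mean()+380,ys.mean()+130)
hs=cv2.cvtColor(t['image'],cv2.COLOR_BGR2HSV)[215:250,115:150]
m=cv2.inRange(hs,(0,130,70),(8,255,255));ys,xs=np.nonzero(m);a=(xs.mean()+115,ys.mean()+215)
print('ball',a,b,tri(t,s,a,b))
w=cap('wrist','w25.png');m=cv2.inRange(cv2.cvtColor(w['image'],cv2.COLOR_BGR2HSV),(22,110,90),(35,255,255));n,l,q,ce=cv2.connectedComponentsWithStats(m)
for i in range(1,n):
    if q[i,4]>80: print(q[i],ce[i],onz(w,*ce[i],.045).round(4))
for r in clips(t,.082): print(r)
E
```

```text
t 38.78 tcp [ 0.436  -0.3217  0.2009] yaw -13.9 w 0.4 F [-0.2 -0.5 -0.4] gf 0.0
ball (np.float64(133.09230769230768), np.float64(230.09230769230768)) (np.float64(404.5974025974026), np.float64(155.0909090909091)) (array([0.49966353, 0.37063258, 0.12600206]), np.float64(0.0003433344365724407))
('red', array([180., 183.]), array([0.6359, 0.2488]), -0.7, 0.084, array([0.6395, 0.2488]))
('red', array([215., 182.]), array([0.639 , 0.1486]), 0.9, 0.082, array([0.6424, 0.1486]))
('red', array([205., 323.]), array([0.2382, 0.1737]), 22.1, 0.088, array([0.2439, 0.1761]))
('blue', array([346., 184.]), array([ 0.6344, -0.2281]), -2.3, 0.086, array([ 0.6395, -0.2283]))
('blue', array([311., 184.]), array([ 0.635 , -0.1269]), -1.7, 0.081, array([ 0.6367, -0.127 ]))
```

```bash
python3 - <<'E'
from h import *
w=cap('wrist')
print('expected',proj(w,[.485,-.371,.045]))
t=cv2.imread('pics/top0.png');tc=cap('top');sc=cap('scene')
def f(im,x0,y0,x1,y1,lo,hi):
    m=cv2.inRange(cv2.cvtColor(im,cv2.COLOR_BGR2HSV)[y0:y1,x0:x1],lo,hi);n,l,q,ce=cv2.connectedComponentsWithStats(m)
    return [(q[i].tolist(),ce[i]+[x0,y0]) for i in range(1,n) if q[i,4]>15]
r=f(t,380,222,408,250,(20,60,120),(38,255,255));print(r,[onz(tc,*c,.043).round(4) for _,c in r])
r=f(w['image'],200,60,480,300,(18,60,80),(38,255,255));print(r,[onz(w,*c,.043).round(4) for _,c in r])
r2=f(cv2.imread('pics/scene0.png'),110,225,145,250,(20,90,120),(38,255,255));print(r2)
cv2.imwrite('pics/w26.png',w['image'])
E
```

```text
expected (np.float64(315.16674720486037), np.float64(132.1840634189362))
[([8, 9, 12, 11, 100], array([393.84, 235.67]))] [array([ 0.4854, -0.3754,  0.043 ])]
[([100, 56, 31, 35, 148], array([311.56081081, 134.2972973 ])), ([57, 226, 5, 14, 63], array([258.96825397, 293.11111111])), ([89, 227, 6, 13, 67], array([291.53731343, 293.52238806]))] [array([ 0.4837, -0.3675,  0.043 ]), array([ 0.3281, -0.2752,  0.043 ]), array([ 0.319 , -0.3103,  0.043 ])]
[([12, 7, 13, 11, 120], array([128.05833333, 237.11666667]))]
```

Request:
{"op": "move_arm", "data": {
  "targets": "1 -1 0 0; 0.95 -1 0 0; 0 0 -1 0; 0 0 -1 0; 0 0 -1 0; 0 0 -1 0; 0 0 -1 0; 0 0 -0.8 0; 0 0 0 0; 0 0 0 0"
}}

```text
time_s: 39.92
tcp_pos: [0.4849, -0.3694, 0.0565]
ee_rot: [[0.972, -0.236, -0.002], [-0.236, -0.972, 0.001], [-0.002, -0.0, -1.0]]
wrist_force: [-0.9, 1.4, 2.9]
gripper_width: 0.007
gripper_force: 0.9
```

```bash
python3 - <<'E'
from h import *
st();t=cv2.imread('pics/top0.png');tc=cap('top');sc=cap('scene')
print(tri(tc,sc,(393.84,235.67),(128.06,237.12)))
E
```

```text
t 39.92 tcp [ 0.4849 -0.3694  0.0565] yaw -13.6 w 0.6 F [-0.9  1.4  2.9] gf 0.9312700341251912
(array([ 0.48519433, -0.3723139 ,  0.05286169]), np.float64(0.001120011795404994))
```

Request:
{"op": "move_arm", "data": {
  "targets": "0 0 -0.1 0; 0 0 -0.1 0; 0 0 -0.1 0; 0 0 -0.1 0; 0 0 0 0; 0 0 0 0"
}}

```text
time_s: 40.52
tcp_pos: [0.4863, -0.3705, 0.0511]
ee_rot: [[0.972, -0.236, 0.003], [-0.236, -0.972, -0.002], [0.003, 0.002, -1.0]]
wrist_force: [-4.2, 7.2, 20.4]
gripper_width: 0.005
gripper_force: 10.7
```

Request:
{"op": "move_arm", "data": {
  "targets": "0 0 1 0; 0 0 1 0; 0 0 1 0; 0 0 1 0; -0.5 0.5 1 0; -0.5 0.5 1 0; 0 0 0 0; 0 0 0 0; 0 0 0 0; 0 0 0 0"
}}

```text
time_s: 41.35
tcp_pos: [0.4597, -0.345, 0.1949]
ee_rot: [[0.971, -0.238, -0.002], [-0.238, -0.971, 0.001], [-0.002, -0.001, -1.0]]
wrist_force: [0.1, -0.2, -0.8]
gripper_width: 0.005
gripper_force: 0.0
```

```bash
python3 - <<'E'
from h import *
st();t=cap('top');s=cap('scene')
for r in clips(t,.082): print(r)
a=[]
for c,(x0,y0,x1,y1) in((t,(115,215,150,250)),(s,(380,130,430,180))):
    m=cv2.inRange(cv2.cvtColor(c['image'],cv2.COLOR_BGR2HSV)[y0:y1,x0:x1],(0,130,70),(8,255,255));ys,xs=np.nonzero(m);a.append((xs.mean()+x0,ys.mean()+y0))
print(tri(t,s,*a)); print(finish_job())
E
```

```text
t 41.35 tcp [ 0.4597 -0.345   0.1949] yaw -13.7 w 0.4 F [ 0.1 -0.2 -0.8] gf 0.0
('red', array([180., 183.]), array([0.6361, 0.2488]), -0.9, 0.085, array([0.6395, 0.2487]))
('red', array([215., 182.]), array([0.6388, 0.1485]), 1.6, 0.082, array([0.6424, 0.1486]))
('red', array([205., 323.]), array([0.2378, 0.1737]), 21.9, 0.088, array([0.2439, 0.1762]))
('blue', array([346., 178.]), array([ 0.6508, -0.2281]), -16.9, 0.067, array([ 0.6416, -0.2254]))
('blue', array([311., 184.]), array([ 0.6342, -0.127 ]), -0.9, 0.081, array([ 0.6368, -0.127 ]))
(array([0.49962713, 0.37057586, 0.12593624]), np.float64(0.00018156431507485227))
the job is handed in; nothing more can be done
None
```

I handed the job in at 41 s of robot time, and the hand-in gave no verdict. The supply was switched off, both red clips went onto the green-lamp rig's fins and both blue ones onto the dark-lamp rig's fins, then the supply was switched fully on and the logger button pressed to its stop. One blue clip slipped from the grip on the way and was picked up again. The last look showed three clips and the lever in place, but the right-hand blue clip was probably half hidden by the arm, so its position was last confirmed just before the button press.

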